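# Hang the cup to dry inside the tea cupboard's door

## Robot

A 6-joint arm with a two-finger parallel gripper is mounted at the origin on the work surface. World frame = base frame: x ahead of the robot, y to its left, z up, the work surface at z = 0. Lengths are in m, angles in rad, forces in N, time in s.
With the tool pointing down it reaches from about 0.275 to 0.725 m from the base axis. Payload 15.9 kg.
Tool frame: the origin (TCP) lies midway between the tips of the shut fingers; the grasp point (between the pads) lies 19 mm behind it; z points along the fingers, y is the line along which they close (so a half turn about z gives the same grasp; the last joint's range is limited). The gripper opens to 85 mm and grips with 20 to 120 N. Pads are 22 mm wide; open, the fingers measure 114 mm over their backs; the gripper's body (76 mm by 85 mm) begins 54 mm behind the grasp point. The pads swing forward as they close: fully open they stand 13 mm farther back than shut.
Start: joints at [-1.232, 0.213, -0.034, 1.323, 0, 1.571], TCP at [0.166, -0.472, 0.201] pointing down, gripper open.
Joint ranges: [-2.98, 2.98], [-0.74, 1.72], [-1.14, 1.35], [-2.1, 2.04], [-1.57, 1.44], [-3.14, 3.14]. Speed limits (rad/s): [1.89, 1.89, 2.39, 2.57, 3.14, 3.14].

## Interface

Orientations are given as [roll, pitch, yaw] about the fixed x, y, z axes, in that order (R = Rz(yaw) Ry(pitch) Rx(roll)).
In Python, from station import robot gives the robot as it stands. The module is installed in compiled form; this text tells all that it offers.
- The arm moves only by the tool play_rows, never from a script. Its argument "rows" is a list of rows, each a list of 3 entries, a list of its own where there are three numbers: the finger opening in mm, from 0 to 85.4, then the shift along the tool's x, y, z as a fraction of full scale, then the turn, a rotation vector about the tool's x, y, z as a fraction of full scale. In form: [[grip, [dx, dy, dz], [rx, ry, rz]], ...]. A call has 1 to 10 rows; each row shifts and turns the commanded pose from where the row before left it, along the tool's axes as they then stand; what a row does not reach is not made up. Full scale, the value 1, is 150 mm for a shift and pi rad for a turn. A row lasts 1/10 s, in which the tool goes at most 50 mm and 8.59 degrees, less where a joint would pass 70% of its speed; a pose out of reach is approached as far as the arm can. A call with a number of a shift or a turn outside -1 to 1 is refused whole. A call with a gripper value outside its range is refused whole. The fingers move at their own pace and stop on an object; "newtons" is the grip in N (left out, the last holds). Time passes only in rows, so rows that do not move let the fingers close. It gives the time, the measured TCP pose, the force, the opening and the grip force at its end, in the units of the state.
- robot.get_state(): the state, without advancing time (a new reading comes with each control period).
- robot.camera(name): name is "scene" or "top" or "wrist"; returns (picture, depth): 384x512x3 uint8, blue, green, red; 384x512 float32, m along the optical axis (not along the pixel's ray), 0 where there is no reading.
- robot.get_calibration(name): a dict with "vertical_fov" (degrees; the focal length in pixels is half the picture's height over the tangent of half this angle, whatever the lens; pixels are square), "cx", "cy" (the principal point, pixels), "R" (3x3) and "t" (3): a world point X has camera coordinates R X + t. Camera axes: x right, y down, z forward; pixel columns grow to the right and rows downward; lengths in m; the calibration is good to about 2 mm. The wrist camera is an equidistant fisheye: a pixel r from the principal point sees the ray r / f radians off the axis. A picture is of the moment at which its call begins: read the wrist's pose just before it. get_calibration takes no time and is no camera call; for the wrist camera it gives the pose at the moment of the call.
- robot.job_done(): hands the job in; it is judged then, once.
The state is a dict: "time_s": time; "joint_pos": joint angles; "qvel": joint speeds; "joint_efforts": joint torques, N m; "tcp_pos": TCP position; "ee_rot": TCP orientation; "wrist_force": force on the tool from outside, world axes, zero at the start; "wrist_torque": the same for the moment, N m; "opening": finger opening in m; "finger_force": force on a finger pad.
Only numpy, scipy, OpenCV 4.12 (cv2) and the standard library are available. Lean on these libraries where they do the work, as an engineer would, in place of code of your own. Each camera call takes 0.05 s, during which the arm holds its last target. There are 200 camera calls.

## Task

Pull the little tea cupboard's door open by its bar handle until it stands wide open, about square to the cupboard's front, then hang the white porcelain cup by its own handle on the hook on the inside of that door, so that it can drip dry. Leave the door standing wide open and wait until the cup has stopped swinging; do not shift or tip the sugar bowl, the glass cup or the coaster holder.

Things in the scene. Friction and masses are not known exactly. Their poses are not given: they have to be found in the camera images.
- cupboard: fixed wooden countertop tea cupboard, 160 deep, 200 wide, 250 high (with a trim board to 258). Origin: centre of its underside; z up; its front faces its own -x (front plane at x = -80 mm), its +y is to the left of its depth direction. The open inside is empty in its upper half except for the hook of the closed door
- door (a joint): angle of the upright door that covers the whole front (200 wide, 14 thick, 2 to 248 mm above the counter): 0 closed, grows as it swings out, stop at 1.9 rad; starts shut or up to 0.12 ajar. Seen from above it opens clockwise about the hinge. Light friction (about 0.12 Nm), stays where it is left, no latch and no spring
- hinge (a point): point on the door's vertical hinge line, at the +y edge of the cupboard's front plane (cupboard frame x -80, y +100 mm), 220 mm above the counter. Its axes turn with the door (as the cupboard's when closed): -y runs along the door to its free edge, +x points out of the door's inner face; the inner face lies on the hinge line
- pull (a point): the door's handle: upright round steel bar, 10 mm thick, 110 long, held by two 8 mm standoffs square to the door, 5 mm above and 80 mm below the origin. Origin on the bar's axis, 20 mm below its top end, 220 above the counter, 28 below the door's top, 165 from the hinge line along the door; axis 38 off the outer face. Axes as hinge, turning with the door
- hook (a point): hook on the door's inner face, turning with the door (inside the cupboard when closed). Origin: rod's root on the inner face, 85 mm from the hinge line towards the free edge, 185 above the counter. Level white-sleeved rod, 10 mm thick, runs 80 mm along its +x (square to the door); there the tip turns up,  top 15 above the rod's axis, end 89 from the door. z up; -y towards the free edge
- cup: loose white porcelain cup, the only thing with an ear handle; 56 mm outside diameter (straight sides from 20 mm up), 75 high, wall 4, about 0.14 kg, stands upright. Origin: centre of its underside, z up; the ear handle is at its +y, in its y-z plane. Let go on a hook, it swings for some 5 s
- loop (a point): centre of the opening of the cup's ear handle: 39 mm from the cup's axis along its +y, 40 mm above its underside. The opening is about 22 mm wide (y 28 to 50 mm) and 34 mm high (z 23 to 57 mm), its corners cut; the ear is an 8 mm round bar reaching out to y = 58 mm. Axes as the cup's
- sugar_bowl: bystander: white porcelain sugar bowl with knobbed lid in one piece, no ear, 86 mm diameter, 97 high; origin: centre of its underside
- glass_cup: bystander: clear glass cup without handle, 60 mm rim diameter, 75 high; origin: centre of its underside
- coasters: bystander: round bamboo coaster holder, 90 mm diameter, stack 40 high, two uprights to 66; origin: centre of its underside

How it is judged:
By the outcome, as a careful person would: the job done as asked, in the order asked, and still so for the second after the job is handed in, with the robot touching nothing.
It also fails if it takes over 67 s, if anything falls off the work surface, if the arm or the gripper's body presses on something with over 40 N, if the wrist force passes 120 N, or if a joint passes its speed limit or range.

## Working session

There is one attempt and no reset: what is moved stays moved. The work goes in short steps, Python scripts to look and compute and a tool call to move; the robot and the scene stay as the last step left them, time stands still between calls to the robot, and variables do not carry over. Pictures are saved under pics/ and viewed, at most 10 in all, crops included, and the job is handed in when it is done.

Besides the shell and the picture viewer there is one more tool, called as name(argument=value, ...) on one line, values as JSON. play_rows: Moves the arm, as the interface text tells. Its arguments: {"type":"object","properties":{"rows":{"type":"array","items":{"type":"array"}},"newtons":{"type":"number"}},"required":["rows"]}

```bash
mkdir -p pics; ls
python3 - <<'E'
from station import robot
import cv2,numpy as np
s=robot.get_state();print(s)
for n in("scene","top"):
    p,d=robot.camera(n);c=robot.get_calibration(n);print(n,c)
    cv2.imwrite(f"pics/{n}0.png",p);np.savez(f"{n}0.npz",p=p,d=d,**c)
print(robot.get_calibration("wrist"))
a=cv2.imread("pics/scene0.png")
E
```

```text
pics
{'time_s': 0.0, 'joint_pos': array([-1.23200326e+00,  2.13343790e-01, -3.50248283e-02,  1.32351556e+00,
       -2.29106082e-05,  1.57080629e+00]), 'qvel': array([-0.00178723, -0.00075202,  0.00151202, -0.00114035, -0.0003039 ,
       -0.00044922]), 'joint_efforts': array([ 5.22737664e-04, -6.86166644e+01,  4.87116051e+01,  1.75791036e-02,
        4.68536075e-05,  1.21254124e-05]), 'tcp_pos': array([ 0.1660459 , -0.4712371 ,  0.20073596]), 'ee_rot': array([-3.14050480e+00,  2.29214337e-05,  3.38783132e-01]), 'wrist_force': array([ 0.2067388 , -0.41720442,  0.75603828]), 'wrist_torque': array([-0.00961269, -0.03442826,  0.02289232]), 'finger_force': 0.0, 'opening': 0.08546723494749439}
scene {'vertical_fov': 45.71343326382644, 'cx': 262.16327992900807, 'cy': 190.517346235889, 'R': array([[ 0.72280399,  0.69081864,  0.01800009],
       [ 0.41021611, -0.40795652, -0.8156557 ],
       [-0.55612691,  0.59694312, -0.57825753]]), 't': array([-0.43141013, -0.10207978,  1.64130899])}
top {'vertical_fov': 49.853907690085784, 'cx': 252.70412916709736, 'cy': 196.41847285808117, 'R': array([[ 0.09246263, -0.99571351,  0.00229615],
       [-0.97251201, -0.09080258, -0.21441846],
       [ 0.21370785,  0.01759266, -0.97673919]]), 't': array([-0.04997218,  0.58111349,  1.20340933])}
{'vertical_fov': 65.70646984690485, 'cx': 255.98370659053333, 'cy': 191.73086315448745, 'R': array([[ 3.32164883e-01, -9.43221283e-01, -3.19410583e-04],
       [-8.91572949e-01, -3.14086887e-01,  3.26262324e-01],
       [-3.07837890e-01, -1.08088109e-01, -9.45279215e-01]]), 't': array([-0.49959119, -0.0430559 ,  0.38088646])}
```

View pics/scene0.png

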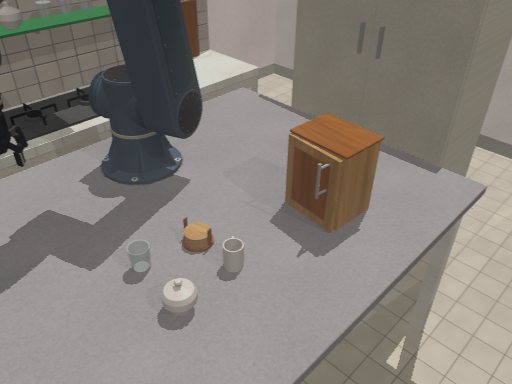

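View pics/top0.png

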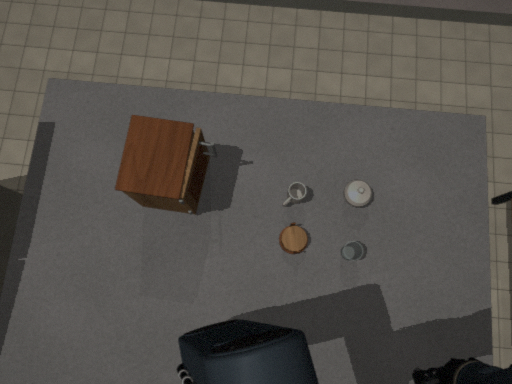

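The scene view shows the cup at about (233,255), the cupboard at about (330,170) and the bar at about (318,180). In the top view, the cup is at (297,190) with its ear towards (287,203). The door is slightly ajar, with its hinge on the robot side near (190,210) and the bar near (208,147).

```bash
cat > h.py <<'E'
import numpy as np,cv2
from station import robot
def load(f): 
    z=np.load(f);return z["p"],z["d"],{k:z[k] for k in("vertical_fov","cx","cy","R","t")}
def shoot(n,f):
    p,d=robot.camera(n);c=robot.get_calibration(n);np.savez(f,p=p,d=d,**c);return p,d,c
def foc(c): return 192/np.tan(np.radians(c["vertical_fov"])/2)
def cloud(d,c):
    v,u=np.mgrid[:384,:512];f=foc(c)
    X=np.stack([(u-c["cx"])/f*d,(v-c["cy"])/f*d,d],-1)
    W=(X-c["t"])@c["R"];W[d==0]=np.nan;return W
def ray(c,u,v,z):
    f=foc(c);o=-c["R"].T@c["t"];r=c["R"].T@np.array([(u-c["cx"])/f,(v-c["cy"])/f,1.])
    return o+r*(z-o[2])/r[2]
def proj(c,X):
    x=np.asarray(X)@c["R"].T+c["t"];f=foc(c);return np.stack([x[...,0]/x[...,2]*f+c["cx"],x[...,1]/x[...,2]*f+c["cy"]],-1)
E
python3 - <<'E'
from h import *
for n in("top","scene"):
    p,d,c=load(n+"0.npz");W=cloud(d,c)
    hsv=cv2.cvtColor(p,cv2.COLOR_BGR2HSV)
    z=W[...,2]
    print(n,"table z",np.nanmedian(z[300:,:][np.abs(z[300:,:])<.05]))
    m=((z>.25)&(z<.27)&(W[...,1]>.05)&(W[...,0]>.3)&(W[...,0]<.95)&(hsv[...,1]>90)).astype(np.uint8)
    pts=W[m>0][:,:3]
    r=cv2.minAreaRect(pts[:,:2].astype(np.float32));print(len(pts),np.median(pts[:,2]),"rect",r,cv2.boxPoints(r).round(3).tolist())
    # objects 0.015..0.11 on table
    m=((z>.012)&(z<.12)&(W[...,0]>.2)&(W[...,0]<.9)&(W[...,1]<.12)&(W[...,1]>-.6)).astype(np.uint8)
    k,l,s,ce=cv2.connectedComponentsWithStats(m)
    for i in range(1,k):
        if s[i,4]>60:
            P=W[l==i];print(s[i],P.mean(0).round(3),P.min(0).round(3),P.max(0).round(3))
    x0,y0,x1,y1=(110,100,320,230) if n=="top" else (210,110,390,290)
    cv2.imwrite(f"pics/{n}c.png",cv2.resize(p[y0:y1,x0:x1],None,fx=3.7 if n=="top" else 3.3,fy=3.7 if n=="top" else 3.3,interpolation=cv2.INTER_CUBIC))
E
```

```text
top table z -0.001530806963821377
4930 0.25619490181112337 rect ((0.6268537640571594, 0.26220065355300903), (0.18662859499454498, 0.2126023918390274), 86.98052978515625) [[0.515999972820282, 0.17499999701976776], [0.7279999852180481, 0.16300000250339508], [0.7379999756813049, 0.3499999940395355], [0.5260000228881836, 0.3610000014305115]]
[343 180  29  27 615] [ 0.623 -0.313  0.068] [ 0.585 -0.36   0.035] [ 0.667 -0.276  0.098]
[282 182  24  25 255] [ 0.608 -0.124  0.052] [ 0.569 -0.154  0.012] [ 0.641 -0.088  0.079]
[281 223  26  31 556] [ 0.47  -0.132  0.039] [ 0.426 -0.171  0.013] [ 0.514 -0.094  0.07 ]
[341 241  22  20 253] [ 0.448 -0.31   0.053] [ 0.417 -0.333  0.012] [ 0.474 -0.276  0.081]
scene table z 0.00012977528847087295
2229 0.25777430105047777 rect ((0.6266398429870605, 0.2620491087436676), (0.1920902580022812, 0.21557606756687164), 86.13842010498047) [[0.5130000114440918, 0.17299999296665192], [0.7279999852180481, 0.1589999943971634], [0.7409999966621399, 0.35100001096725464], [0.5260000228881836, 0.36500000953674316]]
[183 217  29  32 641] [ 0.477 -0.139  0.037] [ 0.423 -0.172  0.012] [ 0.518 -0.094  0.067]
[223 236  21  34 598] [ 0.617 -0.132  0.051] [ 0.577 -0.158  0.012] [ 0.641 -0.094  0.079]
[126 240  25  32 626] [ 0.45  -0.308  0.052] [ 0.418 -0.335  0.012] [ 0.477 -0.276  0.078]
[ 161  278   37   37 1056] [ 0.642 -0.326  0.064] [ 0.592 -0.36   0.013] [ 0.672 -0.278  0.099]
```

View pics/topc.png

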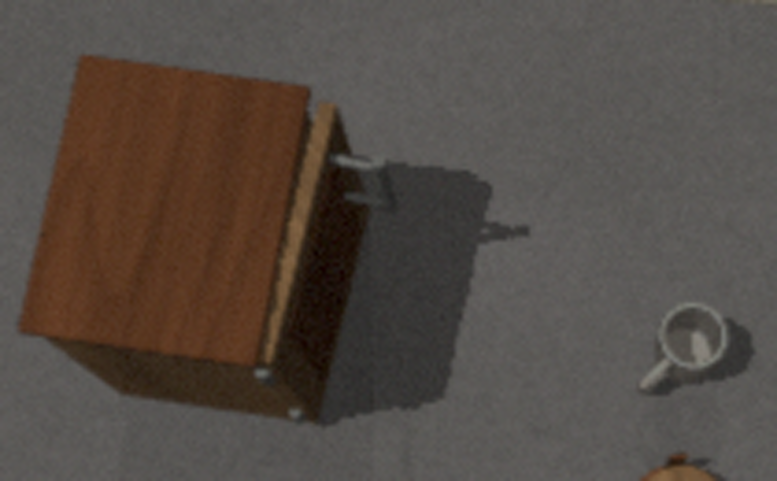

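View pics/scenec.png

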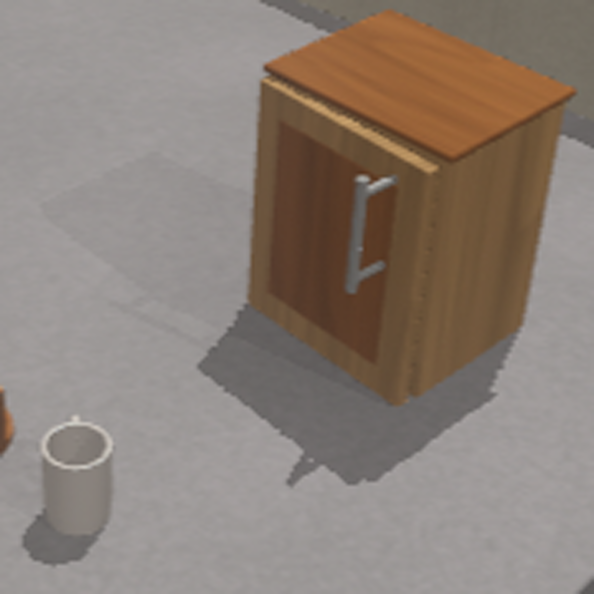

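The crops show the top board's corners sharply. In the top crop, the bar top is at (378,163), the cup rim at (692,336) and the ear tip at (645,388). In the scene crop, the bar top is at (362,179).

Run:
```python
from h import *
pt,dt,ct=load("top0.npz");ps,ds,cs=load("scene0.npz")
T=lambda x,y:(x/3.7+110-.36,y/3.7+100-.36); S=lambda x,y:(x/3.3+210-.35,y/3.3+110-.35)
Pm=lambda c:np.array([[foc(c),0,c["cx"]],[0,foc(c),c["cy"]],[0,0,1]])@np.c_[c["R"],c["t"]]
def tri(a,b):
    X=cv2.triangulatePoints(Pm(ct),Pm(cs),np.array(a,float).reshape(2,1),np.array(b,float).reshape(2,1));X=(X[:3]/X[3]).ravel()
    print(" tri",X.round(4),"reproj err",(proj(ct,X)-a).round(2),(proj(cs,X)-b).round(2));return X
print("board top z .258")
for a in[(308,90),(262,362),(20,330),(80,56)]: print(ray(ct,*T(*a),.258).round(4))
for a in[(455,160),(264,67),(392,11),(576,92)]: print("s",ray(cs,*S(*a),.258).round(4))
tri(T(308,90),S(455,160));tri(T(262,362),S(264,67))
print("door outer free corner");tri(T(333,103),S(437,170))
print("bar top");tri(T(378,163),S(362,179));print(ray(ct,*T(378,163),.24),ray(cs,*S(362,179),.24))
print("bar bot");tri(T(390,207),S(352,290))
for n,(p,d,c),(x0,y0,x1,y1) in(("top",(pt,dt,ct),(275,172,312,212)),("scene",(ps,ds,cs),(218,230,250,275))):
    W=cloud(d,c);z=W[...,2];m=np.zeros(z.shape,bool);m[y0:y1,x0:x1]=True
    m&=(z>.012)&(z<.085)
    rim=m&(z>.069);P=W[rim]
    # circle fit to rim pts
    A=np.c_[2*P[:,:2],np.ones(len(P))];q=np.linalg.lstsq(A,(P[:,:2]**2).sum(1),rcond=None)[0];r=np.sqrt(q[2]+q[0]**2+q[1]**2)
    print(n,"rim",q[:2],r,np.median(P[:,2]),len(P))
    e=m&(np.hypot(W[...,0]-q[0],W[...,1]-q[1])>.034);E=W[e];print("ear",E.round(3).tolist())
    # rim by rays
```

```text
board top z .258
[0.724 0.179 0.258]
[0.5205 0.186  0.258 ]
[0.5275 0.3576 0.258 ]
[0.7347 0.3477 0.258 ]
s [0.7308 0.1763 0.258 ]
s [0.5217 0.1866 0.258 ]
s [0.5325 0.3575 0.258 ]
s [0.7388 0.3437 0.258 ]
 tri [0.7268 0.1808 0.2539] reproj err [-0.34 -0.45] [-0.45  0.15]
 tri [0.5211 0.1866 0.2576] reproj err [-0.18 -0.21] [-0.19  0.05]
door outer free corner
 tri [0.7213 0.1632 0.2494] reproj err [-0.64 -0.83] [-0.85  0.27]
bar top
 tri [0.6797 0.1247 0.2402] reproj err [-0.07 -0.08] [-0.08  0.02]
[0.67950928 0.12447354 0.24      ] [0.6795943  0.12512536 0.24      ]
bar bot
 tri [0.6813 0.1254 0.131 ] reproj err [0. 0.] [ 0. -0.]
top rim [ 0.61194182 -0.12803179] 0.025733470159536524 0.07328478932022864 76
ear [[0.586, -0.098, 0.058], [0.586, -0.101, 0.059], [0.584, -0.104, 0.067], [0.585, -0.107, 0.066], [0.582, -0.095, 0.062], [0.582, -0.099, 0.061], [0.582, -0.101, 0.063], [0.583, -0.105, 0.061], [0.579, -0.093, 0.059], [0.579, -0.096, 0.061], [0.579, -0.099, 0.061], [0.579, -0.102, 0.062], [0.577, -0.09, 0.052], [0.575, -0.093, 0.062], [0.576, -0.096, 0.06], [0.575, -0.099, 0.065], [0.585, -0.105, 0.019], [0.572, -0.09, 0.059], [0.573, -0.093, 0.058], [0.572, -0.096, 0.063], [0.581, -0.102, 0.019], [0.582, -0.105, 0.02], [0.572, -0.088, 0.043], [0.57, -0.091, 0.056], [0.57, -0.094, 0.054], [0.577, -0.099, 0.021], [0.578, -0.102, 0.021], [0.571, -0.089, 0.035], [0.569, -0.092, 0.042], [0.569, -0.095, 0.043], [0.575, -0.1, 0.015], [0.569, -0.093, 0.028]]
scene rim [ 0.61320136 -0.12842495] 0.026183102303169618 0.0736692306098003 119
ear [[0.577, -0.098, 0.064], [0.581, -0.098, 0.067], [0.58, -0.094, 0.064], [0.581, -0.102, 0.065], [0.582, -0.099, 0.064], [0.58, -0.094, 0.06]]
```

Run:
```python
from h import *
pt,dt,ct=load("top0.npz");ps,ds,cs=load("scene0.npz")
T=lambda x,y:(x/3.7+110-.36,y/3.7+100-.36)
B=np.array([.6797,.1248])
for z in(.248,.24,.22): print(z,ray(ct,*T(262,373),z))
for z in(.03,.01,0.): print(z,ray(ct,*T(295,413),z))
# circle: distance
for z,q in((.24,(262,373)),):
    h=ray(ct,*T(*q),z)[:2];v=B-h;print("dist",np.hypot(*v),"door dir deg",np.degrees(np.arctan2(v[1],v[0]))+17.49)
# door top strip from depth: points z .24-.25
for n,p,d,c in(("top",pt,dt,ct),("scene",ps,ds,cs)):
    W=cloud(d,c);z=W[...,2]
    f=(W[...,0]>.5)&(W[...,0]<.75)&(W[...,1]>.1)&(W[...,1]<.2)&(z>.03)&(z<.235)
    P=W[f];
    hs=cv2.cvtColor(p,cv2.COLOR_BGR2HSV)[f];P=P[hs[:,1]>70]
    l=cv2.fitLine(P[:,:2].astype(np.float32),cv2.DIST_HUBER,0,.003,.003).ravel();print(n,len(P),"outer face dir",np.degrees(np.arctan2(l[1],l[0])),l[2:], P[:,0].min(),P[:,0].max(), "y at x=.52",l[3]+(.52-l[2])*l[1]/l[0])
    f=(W[...,0]>.49)&(W[...,0]<.55)&(W[...,1]>.16)&(W[...,1]<.36)&(z>.03)&(z<.235)
    P=W[f]
    if len(P)>50:
        l=cv2.fitLine(P[:,:2].astype(np.float32),cv2.DIST_HUBER,0,.003,.003).ravel();print("near side",len(P),np.degrees(np.arctan2(l[1],l[0])),l[2:],P[:,1].min(),P[:,1].max())
```

```text
0.248 [0.51462545 0.18689919 0.248     ]
0.24 [0.51616171 0.18845839 0.24      ]
0.22 [0.52000234 0.19235641 0.22      ]
0.03 [0.52486235 0.19719974 0.03      ]
0.01 [0.52820499 0.20059092 0.01      ]
0.0 [0.52987631 0.2022865  0.        ]
dist 0.1754912099988711 door dir deg -3.7788139157423473
top 926 outer face dir -7.1731358 [0.611516   0.17032728] 0.5159794160277045 0.721276862459188 y at x=.52 0.18184485
near side 790 86.64286 [0.52711016 0.2637567 ] 0.17858921518412557 0.3558924906103091
scene 3305 outer face dir -6.1901255 [0.6374999 0.1692453] 0.5202783333249421 0.7251472721887361 y at x=.52 0.18198939
near side 359 -9.364565 [0.5352573  0.18174367] 0.17634719259170092 0.1871399925160992
```

```bash
cat > plan.py <<'E'
import numpy as np
from scipy.spatial.transform import Rotation as Ro
from station import robot
def now():
    s=robot.get_state();return np.array(s["tcp_pos"]),Ro.from_euler("xyz",s["ee_rot"])
def down(deg): return Ro.from_euler("xyz",[np.pi,0,np.radians(deg)])
def plan(way,grip,start=None):
    """way: list of (pos, Rotation); prints rows"""
    p,R=start or now();out=[]
    for q,Q in way:
        d=R.inv().apply(np.array(q)-p)/.15;w=(R.inv()*Q).as_rotvec()/np.pi
        d=d.round(3);w=w.round(4)
        if np.linalg.norm(d)*150>50 or np.linalg.norm(w)*180>8.6: print("BIG",np.linalg.norm(d)*150,np.linalg.norm(w)*180)
        out.append([grip,d.tolist(),w.tolist()]);p=p+R.apply(d*.15);R=R*Ro.from_rotvec(w*np.pi)
    for i in range(0,len(out),10): print(str(out[i:i+10]).replace(" ",""))
    print("end",p.round(4),R.as_euler("xyz",degrees=True).round(2));return p,R
def seg(p0,y0,p1,y1,n): 
    return [(np.array(p0)+(np.array(p1)-p0)*k/n,down(y0+(y1-y0)*k/n)) for k in range(1,n+1)]
E
python3 - <<'E'
from plan import *
p,R=now();y=np.degrees(.3388)
w=seg(p,y,[p[0],p[1],.30],y+8,3)
w+=seg([p[0],p[1],.30],y+8,[.6797,.1248,.30],83.2,19)
plan(w,85)
E
```

```text
[[85,[0.0,-0.0,-0.221],[-0.0003,-0.0,-0.0148]],[85,[0.0,-0.0,-0.22],[-0.0,-0.0,-0.0148]],[85,[0.0,-0.0,-0.221],[-0.0,-0.0,-0.0149]],[85,[0.256,-0.103,0.001],[-0.0,-0.0,-0.0163]],[85,[0.262,-0.089,-0.0],[-0.0,-0.0,-0.0163]],[85,[0.265,-0.076,-0.0],[-0.0,-0.0,-0.0163]],[85,[0.269,-0.062,-0.0],[-0.0,-0.0,-0.0163]],[85,[0.272,-0.049,-0.0],[-0.0,-0.0,-0.0163]],[85,[0.274,-0.034,-0.0],[-0.0,-0.0,-0.0163]],[85,[0.275,-0.021,-0.0],[-0.0,-0.0,-0.0164]]]
[[85,[0.276,-0.006,-0.0],[-0.0,-0.0,-0.0163]],[85,[0.276,0.008,-0.0],[-0.0,-0.0,-0.0163]],[85,[0.275,0.022,-0.0],[-0.0,-0.0,-0.0163]],[85,[0.274,0.037,-0.0],[-0.0,-0.0,-0.0163]],[85,[0.271,0.05,-0.0],[-0.0,-0.0,-0.0163]],[85,[0.269,0.064,-0.0],[-0.0,-0.0,-0.0163]],[85,[0.265,0.077,-0.0],[-0.0,-0.0,-0.0163]],[85,[0.261,0.091,-0.0],[-0.0,-0.0,-0.0163]],[85,[0.255,0.105,-0.0],[-0.0,-0.0,-0.0164]],[85,[0.25,0.117,-0.0],[-0.0,-0.0,-0.0163]]]
[[85,[0.244,0.13,-0.0],[0.0,-0.0,-0.0163]],[85,[0.236,0.142,-0.0],[0.0,-0.0,-0.0163]]]
end [0.6796 0.1248 0.3   ] [ 1.80e+02 -1.00e-02  8.32e+01]
```

play_rows(rows=[[85, [0, 0, -0.221], [0, 0, -0.0148]], [85, [0, 0, -0.22], [0, 0, -0.0148]], [85, [0, 0, -0.221], [0, 0, -0.0149]], [85, [0.256, -0.103, 0.001], [0, 0, -0.0163]], [85, [0.262, -0.089, 0], [0, 0, -0.0163]], [85, [0.265, -0.076, 0], [0, 0, -0.0163]], [85, [0.269, -0.062, 0], [0, 0, -0.0163]], [85, [0.272, -0.049, 0], [0, 0, -0.0163]], [85, [0.274, -0.034, 0], [0, 0, -0.0163]], [85, [0.275, -0.021, 0], [0, 0, -0.0164]]])

```text
time_s: 1.1
tcp_pos: [0.356, -0.2503, 0.3002]
ee_rot: [-3.141, 0.0, 0.839]
wrist_force: [-0.2, -0.9, 0.6]
opening: 0.0852
finger_force: 0.0
```

```bash
python3 -c "
from plan import *
s=robot.get_state();print(s['time_s'],s['joint_pos'].round(3),s['tcp_pos'],s['ee_rot'])"
```

```text
1.1 [-0.613  0.084  0.063  1.55   0.     1.689] [ 0.35604281 -0.25033931  0.30023951] [-3.14138275e+00  1.85884256e-05  8.39393959e-01]
```

Run:
```python
from plan import *
p,R=now();y=np.degrees(.8394)
plan(seg(p,y,[.6797,.1248,.30],263.2,28),85)
```

```text
[[85,[0.118,-0.002,0.0],[-0.0001,0.0,-0.0427]],[85,[0.117,0.013,0.0],[0.0,0.0,-0.0427]],[85,[0.114,0.029,0.0],[0.0,0.0,-0.0426]],[85,[0.11,0.044,0.0],[0.0,0.0,-0.0427]],[85,[0.102,0.059,0.0],[0.0,0.0,-0.0427]],[85,[0.094,0.071,0.0],[0.0,0.0,-0.0427]],[85,[0.084,0.084,0.0],[0.0,0.0,-0.0427]],[85,[0.071,0.093,0.0],[0.0,0.0,-0.0426]],[85,[0.059,0.103,0.001],[0.0,0.0,-0.0427]],[85,[0.044,0.109,-0.0],[0.0,0.0,-0.0427]]]
[[85,[0.029,0.115,-0.0],[0.0,0.0,-0.0427]],[85,[0.014,0.117,-0.0],[0.0,0.0,-0.0427]],[85,[-0.003,0.118,-0.0],[-0.0,0.0,-0.0426]],[85,[-0.017,0.116,-0.0],[-0.0,0.0,-0.0427]],[85,[-0.034,0.113,-0.0],[-0.0,0.0,-0.0427]],[85,[-0.048,0.108,-0.0],[-0.0,0.0,-0.0427]],[85,[-0.062,0.1,-0.0],[-0.0,0.0,-0.0427]],[85,[-0.075,0.091,0.0],[-0.0,0.0,-0.0426]],[85,[-0.087,0.08,0.0],[-0.0,0.0,-0.0427]],[85,[-0.096,0.068,0.0],[-0.0,0.0,-0.0427]]]
[[85,[-0.105,0.055,0.0],[-0.0,0.0,-0.0427]],[85,[-0.111,0.04,0.0],[-0.0,0.0,-0.0427]],[85,[-0.115,0.024,0.0],[-0.0,0.0,-0.0426]],[85,[-0.118,0.009,0.0],[-0.0,0.0,-0.0427]],[85,[-0.118,-0.006,0.0],[-0.0,-0.0,-0.0427]],[85,[-0.116,-0.023,0.0],[-0.0,-0.0,-0.0427]],[85,[-0.111,-0.037,0.001],[-0.0,-0.0,-0.0427]],[85,[-0.106,-0.053,-0.0],[-0.0,-0.0,-0.0426]]]
end [0.6798 0.1248 0.2999] [-180.     -0.    -96.81]
```

play_rows(rows=[[85, [0.118, -0.002, 0.0], [0, 0.0, -0.0427]], [85, [0.117, 0.013, 0.0], [0.0, 0.0, -0.0427]], [85, [0.114, 0.029, 0.0], [0.0, 0.0, -0.0426]], [85, [0.11, 0.044, 0.0], [0.0, 0.0, -0.0427]], [85, [0.102, 0.059, 0.0], [0.0, 0.0, -0.0427]], [85, [0.094, 0.071, 0.0], [0.0, 0.0, -0.0427]], [85, [0.084, 0.084, 0.0], [0.0, 0.0, -0.0427]], [85, [0.071, 0.093, 0.0], [0.0, 0.0, -0.0426]], [85, [0.059, 0.103, 0.001], [0.0, 0.0, -0.0427]], [85, [0.044, 0.109, 0], [0.0, 0.0, -0.0427]]])

```text
time_s: 2.1
tcp_pos: [0.4715, -0.1175, 0.2999]
ee_rot: [-3.141, -0.0, 2.184]
wrist_force: [0.3, -0.7, -0.6]
opening: 0.0849
finger_force: 0.0
```

play_rows(rows=[[85, [0.029, 0.115, 0], [0.0, 0.0, -0.0427]], [85, [0.014, 0.117, 0], [0.0, 0.0, -0.0427]], [85, [-0.003, 0.118, 0], [0, 0.0, -0.0426]], [85, [-0.017, 0.116, 0], [0, 0.0, -0.0427]], [85, [-0.034, 0.113, 0], [0, 0.0, -0.0427]], [85, [-0.048, 0.108, 0], [0, 0.0, -0.0427]], [85, [-0.062, 0.1, 0], [0, 0.0, -0.0427]], [85, [-0.075, 0.091, 0.0], [0, 0.0, -0.0426]], [85, [-0.087, 0.08, 0.0], [0, 0.0, -0.0427]], [85, [-0.096, 0.068, 0.0], [0, 0.0, -0.0427]]])

```text
time_s: 3.1
tcp_pos: [0.5874, 0.0161, 0.2998]
ee_rot: [3.141, -0.001, -2.759]
wrist_force: [-0.3, 0.3, 0.5]
opening: 0.0847
finger_force: 0.0
```

play_rows(rows=[[85, [-0.105, 0.055, 0.0], [0, 0.0, -0.0427]], [85, [-0.111, 0.04, 0.0], [0, 0.0, -0.0427]], [85, [-0.115, 0.024, 0.0], [0, 0.0, -0.0426]], [85, [-0.118, 0.009, 0.0], [0, 0.0, -0.0427]], [85, [-0.118, -0.006, 0.0], [0, 0, -0.0427]], [85, [-0.116, -0.023, 0.0], [0, 0, -0.0427]], [85, [-0.111, -0.037, 0.001], [0, 0, -0.0427]], [85, [-0.106, -0.053, 0], [0, 0, -0.0426]]])

```text
time_s: 3.9
tcp_pos: [0.6799, 0.1231, 0.2999]
ee_rot: [3.141, -0.0, -1.686]
wrist_force: [1.1, -0.2, 0.5]
opening: 0.085
finger_force: 0.0
```

Run:
```python
from h import *
s=robot.get_state();print(s['time_s'],s['joint_pos'].round(3),s['tcp_pos'],s['ee_rot'])
p,d,c=shoot("wrist","w1.npz");cv2.imwrite("pics/w1.png",p)
W=None
# expected bar top pixel in fisheye
def fp(X):
    x=c["R"]@X+c["t"];r=np.hypot(x[0],x[1]);th=np.arctan2(r,x[2]);f=foc(c);return c["cx"]+f*th*x[0]/r,c["cy"]+f*th*x[1]/r
print(fp(np.array([.6797,.1248,.24])),fp(np.array([.6797,.1248,.13])),fp(s["tcp_pos"]))
```

```text
3.9 [ 0.179  0.797  1.163  1.936  0.    -1.276] [0.67991583 0.1230561  0.29988142] [ 3.14128314e+00 -9.30652440e-05 -1.68612651e+00]
(np.float64(256.60667288676825), np.float64(196.67293108432767)) (np.float64(256.2100408622062), np.float64(164.9251610572351)) (np.float64(256.37942113713007), np.float64(226.09904284962323))
```

View pics/w1.png

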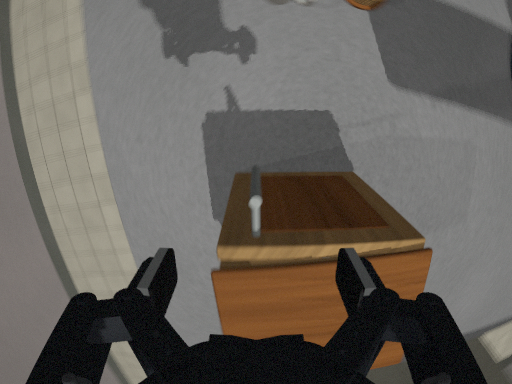

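The wrist view has the bar's cap at about (255.5,203), between the open fingers. That puts it about 3–5 mm further +y than I estimated. I'll split the difference and descend.

Run:
```python
from plan import *
p,R=now()
plan(seg([.6797,.1248,.30],-96.8,[.679,.1275,.208],-96.8,4)+[([.679,.1275,.208],down(-96.8))]*1,85,start=(np.array([.6798,.1248,.2999]),down(-96.81)))
```

```text
[[85,[-0.004,0.002,0.153],[-0.0,0.0,-0.0001]],[85,[-0.005,0.002,0.153],[-0.0,0.0,0.0]],[85,[-0.004,0.002,0.153],[-0.0,0.0,0.0]],[85,[-0.004,0.001,0.154],[-0.0,0.0,0.0]],[85,[-0.0,0.0,-0.0],[-0.0,0.0,0.0]]]
end [0.6791 0.1275 0.208 ] [180.     0.   -96.79]
```

play_rows(rows=[[85, [-0.004, 0.002, 0.153], [0, 0, 0]], [85, [-0.005, 0.002, 0.153], [0, 0, 0]], [85, [-0.004, 0.002, 0.153], [0, 0, 0]], [85, [-0.004, 0.001, 0.154], [0, 0, 0]], [85, [0, 0, 0], [0, 0, 0]], [85, [0, 0, 0], [0, 0, 0]]])

```text
time_s: 4.55
tcp_pos: [0.6791, 0.125, 0.2116]
ee_rot: [3.141, -0.0, -1.692]
wrist_force: [-0.0, -1.0, 0.7]
opening: 0.0849
finger_force: 0.0
```

play_rows(rows=[[5, [0, 0, 0], [0, 0, 0]], [5, [0, 0, 0], [0, 0, 0]], [5, [0, 0, 0], [0, 0, 0]], [5, [0, 0, 0], [0, 0, 0]], [5, [0, 0, 0], [0, 0, 0]], [5, [0, 0, 0], [0, 0, 0]], [5, [0, 0, 0], [0, 0, 0]], [5, [0, 0, 0], [0, 0, 0]], [5, [0, 0, 0], [0, 0, 0]], [5, [0, 0, 0], [0, 0, 0]]], newtons=25)

```text
time_s: 5.55
tcp_pos: [0.6795, 0.1252, 0.2111]
ee_rot: [3.142, -0.0, -1.692]
wrist_force: [0.1, 0.4, -0.8]
opening: 0.005
finger_force: 0.0
```

Run:
```python
from plan import *
s=robot.get_state();print({k:np.round(v,4) for k,v in s.items()})
```

```text
{'time_s': np.float64(5.55), 'joint_pos': array([ 0.1822,  0.6613,  0.6692,  1.5788, -0.    , -1.2678]), 'qvel': array([ 0.0004,  0.0026,  0.0003, -0.0006, -0.0008,  0.0007]), 'joint_efforts': array([-4.700000e-03, -1.058503e+02,  4.814060e+01,  2.100000e-03,
       -1.000000e-04, -0.000000e+00]), 'tcp_pos': array([0.6795, 0.1252, 0.2111]), 'ee_rot': array([ 3.1416, -0.    , -1.6916]), 'wrist_force': array([ 0.0939,  0.3711, -0.7646]), 'wrist_torque': array([-0.0294, -0.0254, -0.0183]), 'finger_force': np.float64(0.0), 'opening': np.float64(0.005)}
```

Run:
```python
from h import *
p,d,c=shoot("wrist","w2.npz");cv2.imwrite("pics/w2.png",cv2.resize(p[150:350,130:380],None,fx=3,fy=3))
p,d,c=shoot("scene","s2.npz")
```

```text
(no output)
```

View pics/w2.png

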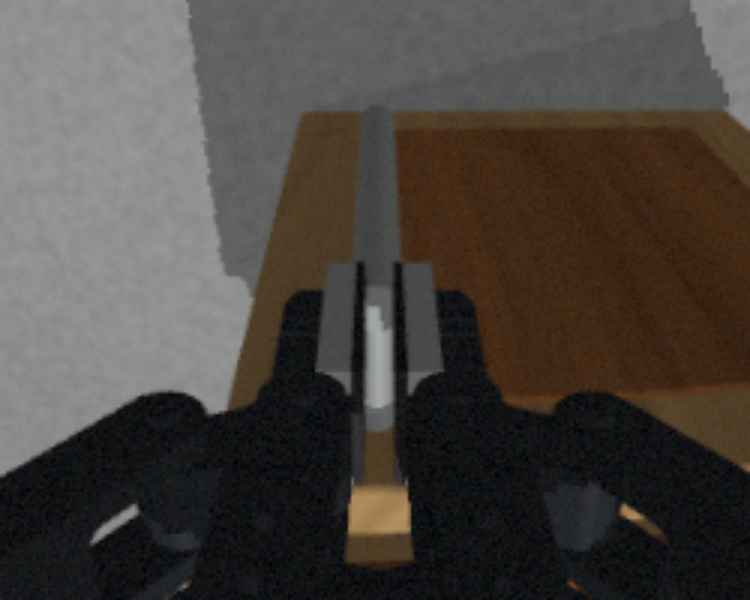

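The bar sits centred between the pads at about (377,330) in the crop, but the fingers stopped at my commanded 5 mm without contact. I'll close them fully.

play_rows(rows=[[0, [0, 0, 0], [0, 0, 0]], [0, [0, 0, 0], [0, 0, 0]], [0, [0, 0, 0], [0, 0, 0]]], newtons=25)

```text
time_s: 5.95
tcp_pos: [0.6795, 0.1252, 0.2111]
ee_rot: [3.142, -0.0, -1.692]
wrist_force: [0.7, 0.1, 0.5]
opening: 0.0
finger_force: 0.0
```

```bash
cat >> h.py <<'E'
def fcloud(d,c):
    v,u=np.mgrid[:384,:512];x=u-c["cx"];y=v-c["cy"];r=np.hypot(x,y)+1e-9;th=r/foc(c);k=np.tan(th)/r
    X=np.stack([x*k*d,y*k*d,d],-1);W=(X-c["t"])@c["R"];W[d==0]=np.nan;return W
E
python3 - <<'E'
from h import *
p,d,c=load("w1.npz");W=fcloud(d,c)
for v in range(166,250,5): print(v,W[v,256].round(4),p[v,256])
p,d,c=load("w2.npz");W=fcloud(d,c)
print("w2")
for v in range(236,300,5):print(v,W[v,255].round(4),p[v,255])
print("pads",W[245,244].round(4),W[260,241].round(4),W[245,269].round(4))
E
```

```text
166 [0.6798 0.1229 0.1426] [71 73 71]
171 [0.6799 0.1231 0.164 ] [63 65 64]
176 [0.6799 0.1232 0.1834] [62 64 63]
181 [0.68   0.1233 0.2002] [60 63 62]
186 [0.68   0.1232 0.2161] [64 67 64]
191 [0.68   0.1232 0.23  ] [60 63 61]
196 [0.6802 0.125  0.2375] [123 127 122]
201 [0.6807 0.1292 0.2383] [161 165 161]
206 [0.6816 0.1381 0.2272] [158 163 159]
211 [0.6821 0.1431 0.2265] [155 158 154]
216 [0.6826 0.1472 0.2282] [152 156 153]
221 [0.683  0.1518 0.2289] [154 157 153]
226 [0.6836 0.1568 0.2287] [155 160 156]
231 [0.6842 0.1624 0.2276] [111 115 112]
236 [0.6845 0.166  0.2306] [69 75 77]
241 [0.6846 0.1661 0.24  ] [28 47 67]
246 [0.6847 0.1676 0.2463] [ 59  90 117]
w2
236 [0.679  0.1213 0.23  ] [71 71 69]
241 [0.6791 0.1218 0.2352] [66 69 69]
246 [0.679  0.1219 0.241 ] [94 94 92]
251 [0.6795 0.1258 0.2397] [96 98 95]
256 [0.6799 0.1292 0.2396] [164 166 163]
261 [0.6812 0.1393 0.2288] [163 166 164]
266 [0.6816 0.1426 0.2293] [163 166 163]
271 [0.6821 0.1461 0.2297] [163 165 161]
276 [0.6827 0.151  0.2281] [160 163 159]
281 [0.6831 0.1543 0.229 ] [160 163 160]
286 [0.6836 0.1584 0.2289] [102 104 101]
291 [0.6841 0.163  0.2283] [90 91 89]
296 [0.6843 0.1645 0.2317] [38 60 82]
pads [0.6835 0.1134 0.254 ] [0.6844 0.1133 0.2682] [0.6711 0.1155 0.253 ]
```

Run:
```python
from h import *
s=robot.get_state();print(s["tcp_pos"],s["joint_pos"])
p,d,c=load("w2.npz");W=fcloud(d,c)
for v in range(230,284,4):print(v,W[v,242].round(4),p[v,242],W[v,271].round(4))
p,d,c=shoot("wrist","w3.npz");W=fcloud(d,c);print("shut")
for v in range(226,284,4):print(v,W[v,250].round(4),p[v,250])
p,d,c=shoot("scene","s3.npz");cv2.imwrite("pics/s3.png",cv2.resize(p[60:240,240:400],None,fx=3.3,fy=3.3))
```

```text
[0.6794742  0.12516906 0.21108861] [ 1.82171448e-01  6.61267714e-01  6.69238657e-01  1.57879306e+00
  1.58773585e-06 -1.26780348e+00]
230 [0.6965 0.1624 0.1355] [38 61 77] [0.6697 0.164  0.1388]
234 [0.6962 0.1625 0.1437] [39 58 74] [0.6701 0.1643 0.1464]
238 [0.6848 0.1132 0.2465] [75 76 75] [0.6698 0.1155 0.2457]
242 [0.6845 0.1129 0.2515] [72 74 71] [0.67   0.1149 0.2511]
246 [0.6844 0.1132 0.2551] [76 76 73] [0.6702 0.1153 0.2545]
250 [0.6843 0.1132 0.2592] [75 76 73] [0.6703 0.1144 0.26  ]
254 [0.6841 0.1134 0.2627] [73 72 70] [0.6705 0.1156 0.2617]
258 [0.684  0.1134 0.2663] [76 74 74] [0.6707 0.1153 0.2658]
262 [0.6837 0.1129 0.2706] [80 77 76] [0.6708 0.1154 0.2692]
266 [0.6837 0.1132 0.2734] [74 74 74] [0.671  0.1151 0.273 ]
270 [0.6836 0.1133 0.2765] [77 72 73] [0.6711 0.1152 0.2759]
274 [0.6835 0.1135 0.2792] [100 104 102] [0.6712 0.1152 0.279 ]
278 [0.6832 0.1128 0.2832] [26 22 20] [0.6713 0.1139 0.2837]
282 [0.683  0.1121 0.2871] [23 23 24] [0.6715 0.1142 0.2862]
shut
226 [0.6824 0.1225 0.2131] [71 72 71]
230 [0.6823 0.1222 0.2195] [72 69 69]
234 [0.6822 0.1228 0.2239] [66 69 66]
238 [0.6806 0.1134 0.2471] [74 71 71]
242 [0.6806 0.1136 0.251 ] [72 73 73]
246 [0.6806 0.1142 0.2542] [74 74 73]
250 [0.6803 0.1132 0.26  ] [76 75 75]
254 [0.6804 0.1136 0.263 ] [73 74 70]
258 [0.6803 0.1135 0.2668] [71 71 71]
262 [0.6803 0.1142 0.2692] [76 74 74]
266 [0.6803 0.1146 0.272 ] [73 75 73]
270 [0.68   0.1129 0.2777] [74 76 73]
274 [0.6801 0.114  0.2791] [102 103 100]
278 [0.6804 0.1164 0.2786] [75 75 73]
282 [0.6797 0.1121 0.2875] [17 23 18]
```

View pics/s3.png

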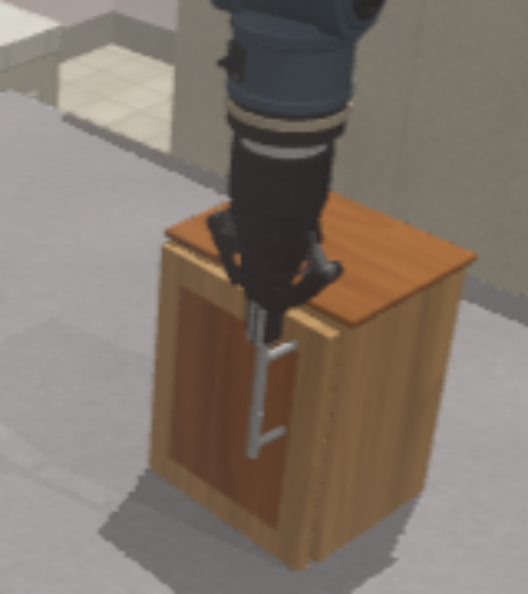

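The scene view shows the shut fingertips just above the bar's top, around (260,330). The wrist depth agrees, with tips at about z 0.245, so the real tips sit about 34 mm above the reported TCP. I'll open, lower by 25 mm with a 3 mm shift in +y, and close again.

play_rows(rows=[[50, [0, 0, 0], [0, 0, 0]], [50, [0, 0, 0], [0, 0, 0]], [50, [0, 0, 0], [0, 0, 0]], [50, [0, 0, 0], [0, 0, 0]], [50, [-0.02, 0, 0.04], [0, 0, 0]], [50, [0, 0, 0.043], [0, 0, 0]], [50, [0, 0, 0.043], [0, 0, 0]], [50, [0, 0, 0.04], [0, 0, 0]], [50, [0, 0, 0], [0, 0, 0]]])

```text
time_s: 6.95
tcp_pos: [0.6793, 0.1281, 0.185]
ee_rot: [3.14, -0.001, -1.692]
wrist_force: [-0.1, -0.4, 0.5]
opening: 0.0498
finger_force: 0.0
```

play_rows(rows=[[0, [0, 0, 0], [0, 0, 0]], [0, [0, 0, 0], [0, 0, 0]], [0, [0, 0, 0], [0, 0, 0]], [0, [0, 0, 0], [0, 0, 0]], [0, [0, 0, 0], [0, 0, 0]], [0, [0, 0, 0], [0, 0, 0]], [0, [0, 0, 0], [0, 0, 0]], [0, [0, 0, 0], [0, 0, 0]]], newtons=25)

```text
time_s: 7.75
tcp_pos: [0.6804, 0.128, 0.1866]
ee_rot: [-3.14, 0.0, -1.692]
wrist_force: [4.5, -2.2, 1.5]
opening: 0.0087
finger_force: 25.6
```

Gripped at the bar's thickness, with a 25 N grip. Next is the arc about the hinge.

Run:
```python
from plan import *
p,R=now();y=np.degrees(robot.get_state()["ee_rot"][2]);H=np.array([.5217,.1966])
v=p[:2]-H;print(np.hypot(*v),y)
w=[]
for k in range(1,26):
    a=-3.5*k;c,s=np.cos(np.radians(a)),np.sin(np.radians(a));w.append(([*(H+[c*v[0]-s*v[1],s*v[0]+c*v[1]]),p[2]],down(y+a)))
plan(w,0,start=(p,down(y)))
```

```text
0.17284310022090066 -96.93328748293935
[[0,[0.067,0.022,0.0],[0.0,-0.0,0.0194]],[0,[0.067,0.022,0.0],[-0.0,-0.0,0.0195]],[0,[0.067,0.022,0.0],[-0.0,-0.0,0.0194]],[0,[0.066,0.022,0.0],[-0.0,-0.0,0.0195]],[0,[0.067,0.022,0.0],[-0.0,-0.0,0.0194]],[0,[0.067,0.022,0.0],[-0.0,-0.0,0.0195]],[0,[0.067,0.022,0.0],[-0.0,-0.0,0.0194]],[0,[0.067,0.022,0.0],[-0.0,-0.0,0.0195]],[0,[0.067,0.022,0.0],[-0.0,-0.0,0.0194]],[0,[0.067,0.022,0.0],[-0.0,-0.0,0.0194]]]
[[0,[0.066,0.022,0.0],[-0.0,-0.0,0.0195]],[0,[0.067,0.022,0.0],[-0.0,-0.0,0.0194]],[0,[0.067,0.022,0.0],[-0.0,-0.0,0.0195]],[0,[0.067,0.022,0.0],[-0.0,-0.0,0.0194]],[0,[0.067,0.022,0.0],[-0.0,-0.0,0.0195]],[0,[0.067,0.022,0.0],[-0.0,-0.0,0.0194]],[0,[0.066,0.022,0.0],[-0.0,-0.0,0.0195]],[0,[0.067,0.022,0.0],[-0.0,-0.0,0.0194]],[0,[0.067,0.021,0.0],[-0.0,-0.0,0.0194]],[0,[0.067,0.022,0.0],[-0.0,-0.0,0.0195]]]
[[0,[0.067,0.022,0.0],[-0.0,-0.0,0.0194]],[0,[0.067,0.022,0.0],[-0.0,-0.0,0.0195]],[0,[0.067,0.022,0.0],[-0.0,-0.0,0.0194]],[0,[0.067,0.022,0.0],[-0.0,-0.0,0.0195]],[0,[0.066,0.022,0.0],[-0.0,-0.0,0.0194]]]
end [0.4602 0.035  0.1866] [-180.      0.    175.57]
```

play_rows(rows=[[0, [0.067, 0.022, 0], [0, 0, 0.0194]], [0, [0.067, 0.022, 0], [0, 0, 0.0195]], [0, [0.067, 0.022, 0], [0, 0, 0.0194]], [0, [0.067, 0.022, 0], [0, 0, 0.0195]], [0, [0.067, 0.022, 0], [0, 0, 0.0194]]])

```text
time_s: 8.25
tcp_pos: [0.6518, 0.0832, 0.1866]
ee_rot: [-3.141, 0.001, -2.0]
wrist_force: [2.2, -0.7, 4.3]
opening: 0.0089
finger_force: 25.7
```

Forces are small, so I'll carry on.

play_rows(rows=[[0, [0.067, 0.022, 0], [0, 0, 0.0194]], [0, [0.067, 0.022, 0], [0, 0, 0.0195]], [0, [0.067, 0.022, 0], [0, 0, 0.0194]], [0, [0.067, 0.022, 0], [0, 0, 0.0195]], [0, [0.067, 0.022, 0], [0, 0, 0.0194]], [0, [0.067, 0.022, 0], [0, 0, 0.0195]], [0, [0.067, 0.022, 0], [0, 0, 0.0194]], [0, [0.067, 0.022, 0], [0, 0, 0.0195]], [0, [0.067, 0.022, 0], [0, 0, 0.0194]], [0, [0.067, 0.022, 0], [0, 0, 0.0195]]])

```text
time_s: 9.25
tcp_pos: [0.5627, 0.0295, 0.1865]
ee_rot: [3.14, 0.001, -2.61]
wrist_force: [-0.0, 6.0, 4.9]
opening: 0.0087
finger_force: 25.9
```

play_rows(rows=[[0, [0.067, 0.022, 0], [0, 0, 0.0194]], [0, [0.067, 0.022, 0], [0, 0, 0.0195]], [0, [0.067, 0.022, 0], [0, 0, 0.0194]], [0, [0.067, 0.022, 0], [0, 0, 0.0195]], [0, [0.067, 0.022, 0], [0, 0, 0.0194]], [0, [0.067, 0.022, 0], [0, 0, 0.0195]], [0, [0.067, 0.022, 0], [0, 0, 0.0194]], [0, [0.067, 0.022, 0], [0, 0, 0.0195]], [0, [0.067, 0.022, 0], [0, 0, 0.0194]], [0, [0.066, 0.022, 0], [0, 0, 0.0195]]])

```text
time_s: 10.25
tcp_pos: [0.4594, 0.0365, 0.1866]
ee_rot: [3.138, 0.001, 3.062]
wrist_force: [6.6, 13.4, -0.7]
opening: 0.0087
finger_force: 25.6
```

Run:
```python
from h import *
s=robot.get_state();print(s["tcp_pos"],s["ee_rot"],s["joint_pos"],s["wrist_force"])
for n in("top","scene"):
    p,d,c=shoot(n,n+"4.npz")
    W=cloud(d,c);z=W[...,2]
    f=(W[...,0]>.42)&(W[...,0]<.56)&(W[...,1]>-.03)&(W[...,1]<.15)&(z>.05)&(z<.235)
    if n=="top": f&=(z>.235-.2)
    hs=cv2.cvtColor(p,cv2.COLOR_BGR2HSV);f&=hs[...,1]>80
    P=W[f];l=cv2.fitLine(P[:,:2].astype(np.float32),cv2.DIST_HUBER,0,.003,.003).ravel();print(n,len(P),np.degrees(np.arctan2(l[1],l[0])),l[2:],P.min(0),P.max(0))
a=np.hstack([load("top4.npz")[0][90:330,110:350],load("scene4.npz")[0][60:300,200:440]])
cv2.imwrite("pics/open.png",cv2.resize(a,(800,400)))
```

```text
[0.45944957 0.03654289 0.18660915] [3.13838631e+00 1.09884836e-03 3.06243007e+00] [ 0.07712182  0.13435755 -0.1664218   1.26843246  0.00299623  0.15628502] [ 6.62714382 13.35740803 -0.65915661]Traceback (most recent call last):
  File "<stdin>", line 9, in <module>
cv2.error: OpenCV(4.12.0) /io/opencv/modules/imgproc/src/linefit.cpp:50: error: (-215:Assertion failed) count > 0 in function 'fitLine2D_wods'
```

play_rows(rows=[[30, [0, 0, 0], [0, 0, 0]], [30, [0, 0, 0], [0, 0, 0]], [30, [0, 0, 0], [0, 0, 0]], [30, [0, 0, -0.2], [0, 0, 0]], [30, [0, 0, -0.3], [0, 0, 0]], [30, [0, 0, -0.2], [0, 0, 0]]])

```text
time_s: 10.9
tcp_pos: [0.4594, 0.0348, 0.2936]
ee_rot: [3.141, 0.001, 3.064]
wrist_force: [0.4, 0.7, -0.6]
opening: 0.0297
finger_force: 0.0
```

Run:
```python
from h import *
from scipy.optimize import least_squares
Q=np.array([(.6804,.128),(.6518,.0832),(.5627,.0295),(.4594,.0365)])
r=least_squares(lambda h:np.hypot(*(Q-h).T)-.173,[.52,.196]);H=r.x;print("H",H,r.fun)
for q in(Q[0],Q[-1]):
    v=q-H;print("door dir",np.degrees(np.arctan2(v[1],v[0]))+17.49)
s=robot.get_state();print(s["tcp_pos"],s["ee_rot"])
p,d,c=shoot("wrist","w5.npz")
for n in("top","scene"):
    p,d,c=shoot(n,n+"5.npz");W=cloud(d,c);z=W[...,2]
    hs=cv2.cvtColor(p,cv2.COLOR_BGR2HSV)
    f=(W[...,0]>.44)&(W[...,0]<.6)&(W[...,1]>-.03)&(W[...,1]<.16)&(z>.03)&(z<.25)&(hs[...,1]>60)
    P=W[f];print(n,len(P))
    if len(P)>20:
        l=cv2.fitLine(P[:,:2].astype(np.float32),cv2.DIST_HUBER,0,.003,.003).ravel();print(np.degrees(np.arctan2(l[1],l[0])),l[2:],P.min(0),P.max(0))
a=np.hstack([load("top5.npz")[0][90:330,110:350],load("scene5.npz")[0][90:330,200:440]])
cv2.imwrite("pics/open.png",cv2.resize(a,(800,400)))
```

```text
H [0.52209918 0.19770426] [-3.22762286e-05  1.30853727e-05  3.49624331e-05 -3.17982728e-05]
door dir -6.27522856209124
door dir -93.7631711241309
[0.45939771 0.03480464 0.29355451] [3.14147190e+00 1.13449161e-03 3.06401113e+00]
top 0
scene 2834
85.01632 [0.5120602  0.07887035] [ 0.45534443 -0.00473559  0.03008539] [0.59957066 0.15992633 0.24999721]
```

View pics/open.png

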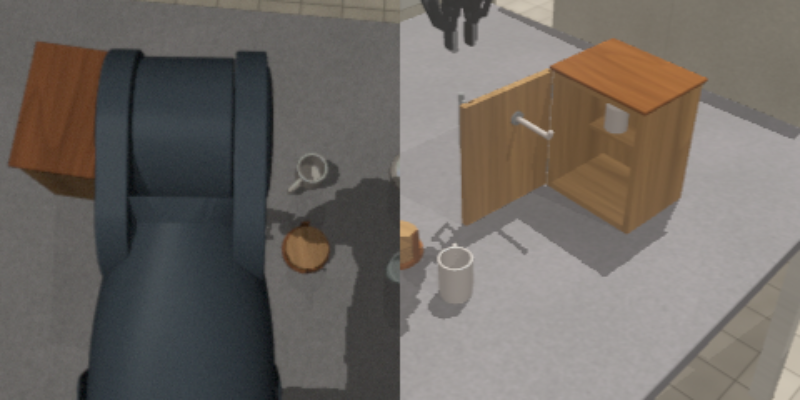

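The door stands square. The hinge fit residual is 0.03 mm, with H = (0.522, 0.198) and the door direction at -93.8°. The hook is visible on its inner face, running from root to tip at (517,119) to (549,134) in the right panel.

A grip across the cup would put the finger linkages near the door. I'll grip the cup's wall opposite the ear instead, so the finger line runs parallel to the door.

Run:
```python
from plan import *
from h import *
p,R=now();y=np.degrees(robot.get_state()["ee_rot"][2])
plan(seg(p,y,[.632,-.146,.22],227.7,10),34,start=(p,down(y)))
# hook check in scene depth
p,d,c=load("scene5.npz");W=cloud(d,c);z=W[...,2]
f=(W[...,0]>.53)&(W[...,0]<.64)&(W[...,1]>.08)&(W[...,1]<.14)&(z>.16)&(z<.22)
for q in W[f][::6]: print(q.round(4),end=' ')
```

```text
[[34,[-0.123,-0.111,0.048],[-0.0,0.0,-0.029]],[34,[-0.113,-0.123,0.049],[-0.0,0.0,-0.0289]],[34,[-0.102,-0.131,0.048],[-0.0,0.0,-0.029]],[34,[-0.088,-0.141,0.049],[-0.0,0.0,-0.029]],[34,[-0.076,-0.148,0.048],[-0.0,0.0,-0.0289]],[34,[-0.062,-0.154,0.049],[-0.0,0.0,-0.029]],[34,[-0.048,-0.16,0.048],[-0.0,0.0,-0.029]],[34,[-0.033,-0.162,0.049],[-0.0,0.0,-0.029]],[34,[-0.018,-0.166,0.048],[-0.0,0.0,-0.0289]],[34,[-0.003,-0.166,0.048],[-0.0,0.0,-0.029]]]
end [ 0.6321 -0.146   0.2201] [-180.     0.  -132.3]
[0.5323 0.1116 0.1902] [0.5341 0.1099 0.185 ] [0.5422 0.1051 0.1874] [0.5463 0.1049 0.1859] [0.5503 0.1048 0.1844] [0.5536 0.1055 0.1822] [0.5714 0.1107 0.1879] [0.5802 0.1047 0.1913] [0.5795 0.1014 0.1892] [0.6006 0.1017 0.1986] [0.5858 0.1027 0.1881] [0.5822 0.1029 0.1831] [0.6015 0.1056 0.1907] [0.6019 0.0969 0.1883]
```

play_rows(rows=[[34, [-0.123, -0.111, 0.048], [0, 0, -0.029]], [34, [-0.113, -0.123, 0.049], [0, 0, -0.0289]], [34, [-0.102, -0.131, 0.048], [0, 0, -0.029]], [34, [-0.088, -0.141, 0.049], [0, 0, -0.029]], [34, [-0.076, -0.148, 0.048], [0, 0, -0.0289]], [34, [-0.062, -0.154, 0.049], [0, 0, -0.029]], [34, [-0.048, -0.16, 0.048], [0, 0, -0.029]], [34, [-0.033, -0.162, 0.049], [0, 0, -0.029]], [34, [-0.018, -0.166, 0.048], [0, 0, -0.0289]], [34, [-0.003, -0.166, 0.048], [0, 0, -0.029]]])

```text
time_s: 12.05
tcp_pos: [0.6312, -0.1467, 0.2169]
ee_rot: [3.14, -0.001, -2.305]
wrist_force: [-0.5, -0.1, 0.4]
opening: 0.0336
finger_force: 0.0
```

play_rows(rows=[[34, [0, 0, 0], [0, 0, 0]], [34, [0, 0, 0], [0, 0, 0]]])

```text
time_s: 12.25
tcp_pos: [0.6306, -0.146, 0.2171]
ee_rot: [3.139, -0.001, -2.311]
wrist_force: [0.4, 0.5, -0.2]
opening: 0.0341
finger_force: 0.0
```

Run:
```python
from h import *
s=robot.get_state();print(s["tcp_pos"],s["ee_rot"],s["joint_pos"].round(3))
p,d,c=shoot("wrist","w6.npz");W=fcloud(d,c);z=W[...,2]
near=np.hypot(W[...,0]-.605,W[...,1]+.12)<.09
m=near&(z>.069)&(z<.08);P=W[m]
A=np.c_[2*P[:,:2],np.ones(len(P))];q=np.linalg.lstsq(A,(P[:,:2]**2).sum(1),rcond=None)[0];print("rim",q[:2],np.sqrt(q[2]+q[0]**2+q[1]**2),len(P),np.median(P[:,2]))
r=np.hypot(W[...,0]-q[0],W[...,1]-q[1])
e=(r>.034)&(r<.062)&(z>.03)&(z<.068)&near;E=W[e];v=E.mean(0)[:2]-q[:2];print("ear",len(E),np.degrees(np.arctan2(v[1],v[0])),r[e].max(),E[:,2].max())
# fingers: points between z .2 and .33 near tcp
t=s["tcp_pos"];g=(np.hypot(W[...,0]-t[0],W[...,1]-t[1])<.06)&(z>.2)
G=W[g];print("finger lowest",np.sort(G[:,2])[:200:20])
cv2.imwrite("pics/w6.png",p)
```

```text
[ 0.63057824 -0.14602638  0.21707272] [ 3.13942592e+00 -1.09420299e-03 -2.31066203e+00] [-0.228  0.546  0.488  1.516  0.    -1.059]
rim [ 0.6113152  -0.12809127] 0.02561974246589189 624 0.07575637298954575
ear 153 138.47460602315402 0.05721422327793418 0.0674835954859744
finger lowest [0.24875592 0.25103354 0.25203918 0.2525921  0.2531332  0.25380196
 0.25430454 0.25500806 0.25566288 0.25625428]
```

View pics/w6.png

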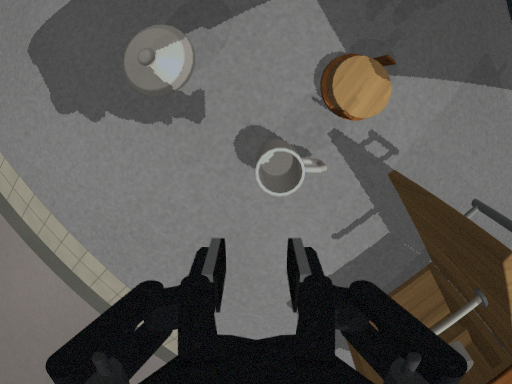

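The wrist view shows the cup at (280,172) with its ear pointing right (tool +y) and fingers clear of the bystanders. The cup centre is (0.6113, -0.1281), the rim is at z 0.0757, and the ear is at 138.5°. I'll descend straight over the wall opposite the ear.

play_rows(rows=[[34, [0, 0, 0.25], [0, 0, -0.005]], [34, [0, 0, 0.25], [0, 0, 0]], [34, [0, 0, 0.25], [0, 0, 0]], [34, [0, 0, 0.22], [0, 0, 0]], [34, [0, 0, 0.15], [0, 0, 0]], [34, [0, 0, 0.15], [0, 0, 0]], [34, [0, 0, 0.1], [0, 0, 0]], [34, [0, 0, 0], [0, 0, 0]]])

```text
time_s: 13.1
tcp_pos: [0.6292, -0.1448, 0.0115]
ee_rot: [3.139, -0.001, -2.293]
wrist_force: [0.4, -0.2, 0.3]
opening: 0.0335
finger_force: 0.0
```

play_rows(rows=[[0, [0, 0, 0], [0, 0, 0]], [0, [0, 0, 0], [0, 0, 0]], [0, [0, 0, 0], [0, 0, 0]], [0, [0, 0, 0], [0, 0, 0]], [0, [0, 0, 0], [0, 0, 0]], [0, [0, 0, 0], [0, 0, 0]]], newtons=35)

```text
time_s: 13.7
tcp_pos: [0.6319, -0.1459, 0.0146]
ee_rot: [-3.14, 0.001, -2.293]
wrist_force: [-1.9, 0.9, 7.7]
opening: 0.0067
finger_force: 32.9
```

play_rows(rows=[[0, [0, 0, -0.1], [0, 0, 0]], [0, [0, 0, -0.25], [0, 0, 0]], [0, [0, 0, -0.3], [0, 0, 0]], [0, [0, 0, -0.3], [0, 0, 0]], [0, [0, 0, 0], [0, 0, 0]]])

```text
time_s: 14.2
tcp_pos: [0.634, -0.1466, 0.1629]
ee_rot: [-3.133, 0.005, -2.293]
wrist_force: [0.5, -0.5, -1.4]
opening: 0.0064
finger_force: 32.7
```

```bash
cat > cupm.py <<'E'
from h import *
def cup(f="wc.npz"):
    s=robot.get_state();t=s["tcp_pos"];yaw=s["ee_rot"][2]
    p,d,c=shoot("wrist",f);W=fcloud(d,c)
    ex=np.array([np.cos(yaw),np.sin(yaw)]);ey=np.array([np.sin(yaw),-np.cos(yaw)])
    L=np.stack([(W[...,:2]-t[:2])@ex,(W[...,:2]-t[:2])@ey,W[...,2]-t[2]],-1)  # tool x, tool y, up
    hs=cv2.cvtColor(p,cv2.COLOR_BGR2HSV)
    m=(hs[...,2]>90)&(hs[...,1]<60)&(abs(L[...,0])<.05)&(L[...,1]>-.02)&(L[...,1]<.1)&(L[...,2]<.09)&(L[...,2]>-.04)
    return s,p,L,m
E
python3 - <<'E'
from cupm import *
s,p,L,m=cup("w7.npz");print(s["tcp_pos"],s["ee_rot"],s["opening"],s["finger_force"],s["wrist_force"])
P=L[m];print(len(P),P.min(0),P.max(0))
top=np.percentile(P[:,2],97);R=P[P[:,2]>top-.008]
A=np.c_[2*R[:,:2],np.ones(len(R))];q=np.linalg.lstsq(A,(R[:,:2]**2).sum(1),rcond=None)[0];print("rim local",q[:2],np.sqrt(q[2]+q[0]**2+q[1]**2),"z",top,len(R))
pl=np.linalg.lstsq(np.c_[R[:,:2],np.ones(len(R))],R[:,2],rcond=None)[0];print("tilt deg",np.degrees(pl[:2]))
e=(np.hypot(P[:,0]-q[0],P[:,1]-q[1])>.034)&(P[:,2]<top-.008);E=P[e];v=E.mean(0)[:2]-q[:2];print("ear",len(E),"angle from tool y",np.degrees(np.arctan2(v[0],v[1])),E.min(0),E.max(0))
cv2.imwrite("pics/w7.png",p)
E
```

```text
[ 0.6339933  -0.14657795  0.16286918] [-3.13268466  0.00477219 -2.29341407] 0.0064311157206403645 32.73946912660904 [ 0.54493595 -0.48952353 -1.44253072]
4429 [-0.02381396 -0.01532938 -0.01772014] [0.0294348  0.08309219 0.07970091]
rim local [0.00192185 0.02625758] 0.02570061622456888 z 0.05785645773128754 1751
tilt deg [-2.3986704 -0.4599636]
ear 841 angle from tool y 2.366917659088757 [-0.001553   -0.00816197  0.00019386] [0.01148337 0.08309219 0.0486826 ]
```

View pics/w7.png

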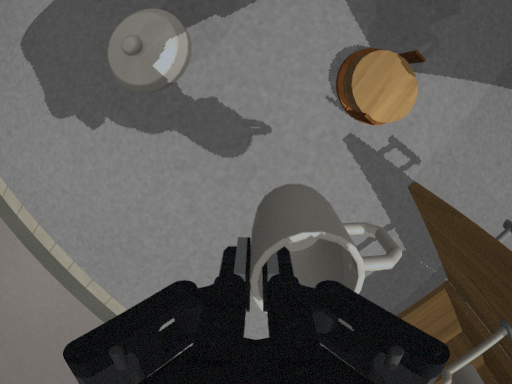

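The wrist view shows the cup held by its wall, roughly level, with the ear towards the right at (375,245), pointing along tool +y. I've used all ten views, so I'll work from measurements only.

```bash
cat > hang.py <<'E'
from plan import *
root=np.array([.5165,.1122]);m=np.array([.9978,-.0656]);PSI=173.8
LOC=np.array([.0035,.0653,.023])  # loop in tool x, tool y, up
def tcp(s,zl,loc=LOC,psi=PSI):
    a=np.radians(psi);ex=np.array([np.cos(a),np.sin(a)]);ey=np.array([np.sin(a),-np.cos(a)])
    return np.array([*(root+s*m-loc[0]*ex-loc[1]*ey),zl-loc[2]])
E
python3 - <<'E'
from hang import *
p,R=now();y=360+np.degrees(robot.get_state()["ee_rot"][2])
g=tcp(.135,.190);print(g)
way=[(p+(g-p)*k/14,down(y+(PSI-y)*min(1,k/9))) for k in range(1,15)]
plan(way,0)
E
```

```text
[0.64763017 0.03804794 0.167     ]
[[0,[-0.07,0.053,-0.004],[-0.0018,0.0011,0.0338]],[0,[-0.065,0.06,-0.003],[0.0,-0.0001,0.0339]],[0,[-0.058,0.066,-0.004],[0.0,0.0,0.0338]],[0,[-0.05,0.073,-0.004],[0.0,0.0,0.0338]],[0,[-0.042,0.077,-0.003],[0.0001,0.0,0.0338]],[0,[-0.034,0.081,-0.004],[-0.0,0.0,0.0339]],[0,[-0.026,0.085,-0.003],[-0.0,0.0,0.0338]],[0,[-0.016,0.086,-0.004],[-0.0,0.0,0.0338]],[0,[-0.006,0.088,-0.004],[-0.0,0.0001,0.0338]],[0,[0.002,0.088,-0.003],[-0.0,-0.0,0.0]]]
[[0,[0.003,0.088,-0.004],[-0.0,-0.0,0.0]],[0,[0.002,0.088,-0.003],[-0.0,-0.0,0.0]],[0,[0.003,0.088,-0.004],[-0.0,-0.0,0.0]],[0,[0.002,0.088,-0.004],[-0.0,-0.0,0.0]]]
end [0.6477 0.038  0.167 ] [-1.7999e+02 -1.0000e-02  1.7381e+02]
```

play_rows(rows=[[0, [-0.07, 0.053, -0.004], [-0.0018, 0.0011, 0.0338]], [0, [-0.065, 0.06, -0.003], [0, 0, 0.0339]], [0, [-0.058, 0.066, -0.004], [0, 0, 0.0338]], [0, [-0.05, 0.073, -0.004], [0, 0, 0.0338]], [0, [-0.042, 0.077, -0.003], [0, 0, 0.0338]], [0, [-0.034, 0.081, -0.004], [0, 0, 0.0339]], [0, [-0.026, 0.085, -0.003], [0, 0, 0.0338]], [0, [-0.016, 0.086, -0.004], [0, 0, 0.0338]], [0, [-0.006, 0.088, -0.004], [0, 0, 0.0338]], [0, [0.002, 0.088, -0.003], [0, 0, 0]]])

```text
time_s: 15.25
tcp_pos: [0.6411, -0.0136, 0.1603]
ee_rot: [3.141, -0.008, 3.032]
wrist_force: [0.3, -0.1, -2.3]
opening: 0.0065
finger_force: 32.7
```

play_rows(rows=[[0, [0.003, 0.088, -0.004], [0, 0, 0]], [0, [0.002, 0.088, -0.003], [0, 0, 0]], [0, [0.003, 0.088, -0.004], [0, 0, 0]], [0, [0.002, 0.088, -0.004], [0, 0, 0]], [0, [0, 0, 0], [0, 0, 0]], [0, [0, 0, 0], [0, 0, 0]]])

```text
time_s: 15.85
tcp_pos: [0.6458, 0.0388, 0.1634]
ee_rot: [3.141, -0.007, 3.035]
wrist_force: [0.4, -0.0, -0.5]
opening: 0.0064
finger_force: 32.7
```

Run:
```python
from cupm import *
from hang import *
s,p,L,m_=cup("w8.npz");print(s["time_s"],s["tcp_pos"],s["ee_rot"],s["opening"],s["finger_force"])
# exclude hook: keep local x>-.04..; report rim, ear
P=L[m_&(L[...,0]>-.035)&(L[...,0]<.035)&(L[...,2]>-.02)]
top=np.percentile(P[:,2],97);R=P[(P[:,2]>top-.006)&(P[:,1]<.055)]
A=np.c_[2*R[:,:2],np.ones(len(R))];q=np.linalg.lstsq(A,(R[:,:2]**2).sum(1),rcond=None)[0];print("rim",q[:2],np.sqrt(q[2]+q[0]**2+q[1]**2),top,len(R))
E=P[(P[:,1]>q[1]+.034)&(P[:,1]<.092)&(P[:,2]<.05)]
print("ear",len(E),E.mean(0),np.percentile(E,[2,98],axis=0).round(4).tolist())
# ear outermost bar and its line
o=E[E[:,1]>q[1]+.048];print("outer bar x,y",o.mean(0),len(o))
# hook points seen by wrist and by scene (world)
pp,d,c=load("w8.npz");W=fcloud(d,c);z=W[...,2]
f=(W[...,0]>.525)&(W[...,0]<.615)&(abs(W[...,1]-.11)<.02)&(z>.165)&(z<.21);H=W[f];print("hook wrist",len(H))
for lo in np.arange(.525,.615,.015):
    k=(H[:,0]>lo)&(H[:,0]<lo+.015)
    if k.sum()>3: print(round(lo+.0075,4),np.median(H[k][:,1]).round(4),np.percentile(H[k][:,1],[5,95]).round(4),"ztop",np.percentile(H[k][:,2],95).round(4),k.sum())
```

```text
15.85 [0.64577279 0.03877667 0.1633739 ] [ 3.14099163 -0.00662274  3.03460157] 0.006435894575344986 32.74378797839745
rim [0.00107626 0.02352022] 0.025723386859721444 0.061486676600922656 2057
ear 866 [0.00363505 0.07028853 0.02682696] [[-0.0016, 0.058, 0.0055], [0.0057, 0.0799, 0.0498]]
outer bar x,y [0.00416506 0.07583617 0.02874308] 433
hook wrist 2759
0.5325 0.1088 [0.1055 0.1138] ztop 0.1912 508
0.5475 0.1075 [0.1042 0.1128] ztop 0.1911 526
0.5625 0.1063 [0.103  0.1113] ztop 0.1911 530
0.5775 0.1049 [0.1017 0.11  ] ztop 0.191 519
0.5925 0.1034 [0.1004 0.1085] ztop 0.2 616
0.6075 0.1033 [0.1006 0.1068] ztop 0.2001 60
```

The wrist depth gives the loop and the hook in one view. The loop is about 2 mm off the hook line and at the right height (opening z 0.174–0.208 against the hook's 0.180–0.200). I'll correct that and thread it on.

play_rows(rows=[[0, [0, -0.015, 0], [0, 0, 0]], [0, [0.055, -0.001, 0], [0, 0, 0]], [0, [0.055, -0.001, 0], [0, 0, 0]], [0, [0.055, -0.001, 0], [0, 0, 0]], [0, [0.055, -0.001, 0], [0, 0, 0]], [0, [0.055, -0.001, 0], [0, 0, 0]], [0, [0, 0, 0], [0, 0, 0]]])

```text
time_s: 16.6
tcp_pos: [0.6036, 0.0399, 0.1641]
ee_rot: [3.141, -0.006, 3.034]
wrist_force: [0.8, -0.7, -1.6]
opening: 0.0062
finger_force: 32.8
```

```bash
cat > chk.py <<'E'
from cupm import *
s,p,L,m=cup("wx.npz");print(s["time_s"],s["tcp_pos"],s["ee_rot"],s["wrist_force"],s["opening"],s["finger_force"])
P=L[m&(abs(L[...,0])<.035)&(L[...,2]>-.02)]
R=P[(P[:,2]>.053)&(P[:,1]<.055)&(P[:,2]<.07)]
A=np.c_[2*R[:,:2],np.ones(len(R))];q=np.linalg.lstsq(A,(R[:,:2]**2).sum(1),rcond=None)[0];print("rim",q[:2],np.sqrt(q[2]+q[0]**2+q[1]**2),np.percentile(R[:,2],95),len(R))
pp,d,c=load("wx.npz");W=fcloud(d,c);z=W[...,2]
f=(W[...,0]>.525)&(W[...,0]<.615)&(abs(W[...,1]-.11)<.03)&(z>.15)&(z<.23);H=W[f]
for lo in np.arange(.525,.615,.01):
    k=(H[:,0]>lo)&(H[:,0]<lo+.01)
    if k.sum()>3: print(round(lo+.005,4),np.percentile(H[k][:,1],[5,50,95]).round(4),"z",np.percentile(H[k][:,2],[5,95]).round(4),k.sum())
E
python3 chk.py
```

```text
16.6 [0.60359511 0.03992196 0.16407299] [ 3.14077821 -0.00643223  3.03368492] [ 0.81842188 -0.72629727 -1.58062434] 0.006226044466032023 32.76346009472036
rim [0.00070528 0.02340584] 0.025869230247501224 0.061862692468247577 2451
0.53 [0.106  0.1092 0.1145] z [0.1858 0.1908] 349
0.54 [0.1052 0.1084 0.1136] z [0.1855 0.1911] 345
0.55 [0.1043 0.1075 0.1128] z [0.1856 0.191 ] 331
0.56 [0.1036 0.1068 0.1119] z [0.1855 0.191 ] 323
0.57 [0.1029 0.1059 0.1112] z [0.1859 0.1909] 304
0.58 [0.0803 0.1037 0.1097] z [0.1816 0.217 ] 379
0.59 [0.0816 0.0867 0.1081] z [0.1793 0.2254] 742
0.6 [0.0872 0.1005 0.1077] z [0.1928 0.2255] 435
0.61 [0.0871 0.1013 0.1186] z [0.1717 0.2247] 1579
```

play_rows(rows=[[0, [0.053, 0, 0], [0, 0, 0]], [0, [0.053, 0, 0], [0, 0, 0]], [0, [0.053, 0, 0], [0, 0, 0]], [0, [0.054, 0, 0], [0, 0, 0]], [0, [0, 0, 0], [0, 0, 0]], [0, [0, 0, 0], [0, 0, 0]]])

```text
time_s: 17.25
tcp_pos: [0.5726, 0.0434, 0.1641]
ee_rot: [3.141, -0.006, 3.034]
wrist_force: [0.6, -0.1, -1.2]
opening: 0.0065
finger_force: 32.8
```

```bash
python3 chk.py
```

```text
17.25 [0.5726308  0.04341684 0.16412306] [ 3.14075104 -0.00619385  3.03377112] [ 0.59288039 -0.10631228 -1.22090946] 0.006498775457934228 32.76261665239872
rim [0.00100396 0.02394919] 0.02581683123056378 0.06166529553342247 2224
0.53 [0.1059 0.1092 0.1141] z [0.1864 0.1908] 246
0.54 [0.1053 0.1083 0.1136] z [0.1855 0.1907] 305
0.55 [0.0805 0.0848 0.1116] z [0.1712 0.2249] 753
0.56 [0.085  0.0902 0.1112] z [0.1813 0.2255] 623
0.57 [0.0908 0.1029 0.1104] z [0.1712 0.2254] 613
0.58 [0.0901 0.1049 0.1218] z [0.1752 0.2244] 1767
0.59 [0.0813 0.0863 0.0898] z [0.1585 0.2108] 897
0.6 [0.0801 0.1047 0.1091] z [0.1696 0.2005] 120
```

The cup is threaded: the rod runs through the ear and the tip is visible beyond it at x 0.60. Now I'll lower it onto the rod.

play_rows(rows=[[0, [0, 0, 0.03], [0, 0, 0]], [0, [0, 0, 0.03], [0, 0, 0]], [0, [0, 0, 0.025], [0, 0, 0]], [0, [0, 0, 0.01], [0, 0, 0]], [0, [0, 0, 0], [0, 0, 0]], [0, [0, 0, 0], [0, 0, 0]]])

```text
time_s: 17.9
tcp_pos: [0.5726, 0.0434, 0.1497]
ee_rot: [3.141, -0.007, 3.034]
wrist_force: [0.8, -0.4, -1.2]
opening: 0.0062
finger_force: 32.8
```

play_rows(rows=[[0, [0, 0, 0.007], [0, 0, 0]], [0, [0, 0, 0], [0, 0, 0]], [0, [0, 0, 0], [0, 0, 0]]])

```text
time_s: 18.2
tcp_pos: [0.5726, 0.0434, 0.1487]
ee_rot: [3.141, -0.006, 3.034]
wrist_force: [-1.1, -0.6, -1.8]
opening: 0.0064
finger_force: 32.8
```

play_rows(rows=[[0, [0, 0, 0.007], [0, 0, 0]], [0, [0, 0, 0], [0, 0, 0]], [0, [0, 0, 0.007], [0, 0, 0]], [0, [0, 0, 0], [0, 0, 0]], [0, [0, 0, 0], [0, 0, 0]]])

```text
time_s: 18.7
tcp_pos: [0.5726, 0.0434, 0.1466]
ee_rot: [3.141, -0.006, 3.034]
wrist_force: [-0.4, -0.4, 0.5]
opening: 0.0067
finger_force: 33.2
```

The vertical force has changed sign, so the ear rests on the rod. I'll release and rise straight up.

play_rows(rows=[[16, [0, 0, 0], [0, 0, 0]], [20, [0, 0, 0], [0, 0, 0]], [20, [0, 0, -0.1], [0, 0, 0]], [20, [0, 0, -0.2], [0, 0, 0]], [20, [0, 0, -0.25], [0, 0, 0]], [20, [0, 0, -0.25], [0, 0, 0]], [20, [0, 0, -0.1], [0, 0, 0]], [20, [0, 0, 0], [0, 0, 0]]])

```text
time_s: 19.5
tcp_pos: [0.5745, 0.0433, 0.2838]
ee_rot: [3.14, -0.003, 3.034]
wrist_force: [0.5, 0.4, -0.1]
opening: 0.0199
finger_force: 0.0
```

```bash
cat > look.py <<'E'
from h import *
s=robot.get_state();print(s["time_s"],s["tcp_pos"],s["wrist_force"])
for n in("scene","wrist"):
    p,d,c=shoot(n,"l_"+n+".npz");W=(cloud if n=="scene" else fcloud)(d,c);z=W[...,2]
    hs=cv2.cvtColor(p,cv2.COLOR_BGR2HSV)
    f=(W[...,0]>.53)&(W[...,0]<.64)&(W[...,1]>-.03)&(W[...,1]<.19)&(z>.04)&(z<.23)&(hs[...,1]<60)&(hs[...,2]>70)
    P=W[f];print(n,len(P))
    if len(P)>9:
        print(np.percentile(P,[2,50,98],axis=0).round(4).tolist())
    if n=="scene":
        f=(W[...,0]>.5)&(W[...,0]<.525)&(W[...,1]>0)&(W[...,1]<.18)&(z>.03)&(z<.245)&(hs[...,1]>60);P=W[f]
        l=cv2.fitLine(P[:,:2].astype(np.float32),cv2.DIST_HUBER,0,.003,.003).ravel();print("door",len(P),np.degrees(np.arctan2(l[1],l[0])))
        f=(z>.012)&(z<.12)&(W[...,0]>.2)&(W[...,0]<.9)&(W[...,1]<-.03)&(W[...,1]>-.6)
        k,lab,st,_=cv2.connectedComponentsWithStats(f.astype(np.uint8))
        for i in range(1,k):
            if st[i,4]>60: print("obj",W[lab==i].mean(0).round(3))
E
python3 look.py
```

```text
19.5 [0.57445091 0.04326792 0.28381882] [ 0.49542022  0.36385227 -0.10790791]
scene 643
[[0.5439, 0.085, 0.118], [0.5877, 0.1066, 0.1612], [0.6092, 0.1553, 0.2001]]
door 2490 85.24591
obj [ 0.477 -0.139  0.037]
obj [ 0.451 -0.307  0.052]
obj [ 0.643 -0.327  0.064]
wrist 3883
[[0.5366, 0.0824, 0.1192], [0.5714, 0.1086, 0.1665], [0.6004, 0.1554, 0.1989]]
```

The cup hangs on the hook and is still swinging; the bystanders haven't moved. I'll back off and wait.

play_rows(rows=[[20, [0, -0.2, -0.15], [0, 0, 0]], [20, [0, -0.2, 0], [0, 0, 0]], [20, [0, -0.2, 0], [0, 0, 0]], [20, [0, 0, 0], [0, 0, 0]], [20, [0, 0, 0], [0, 0, 0]], [20, [0, 0, 0], [0, 0, 0]], [20, [0, 0, 0], [0, 0, 0]], [20, [0, 0, 0], [0, 0, 0]], [20, [0, 0, 0], [0, 0, 0]], [20, [0, 0, 0], [0, 0, 0]]])

```text
time_s: 20.6
tcp_pos: [0.5639, -0.0461, 0.3039]
ee_rot: [3.141, -0.007, 3.034]
wrist_force: [-0.1, -0.5, 0.8]
opening: 0.0202
finger_force: 0.0
```

play_rows(rows=[[20, [0, 0, 0], [0, 0, 0]], [20, [0, 0, 0], [0, 0, 0]], [20, [0, 0, 0], [0, 0, 0]], [20, [0, 0, 0], [0, 0, 0]], [20, [0, 0, 0], [0, 0, 0]], [20, [0, 0, 0], [0, 0, 0]], [20, [0, 0, 0], [0, 0, 0]], [20, [0, 0, 0], [0, 0, 0]], [20, [0, 0, 0], [0, 0, 0]], [20, [0, 0, 0], [0, 0, 0]]])

```text
time_s: 21.6
tcp_pos: [0.5639, -0.0463, 0.304]
ee_rot: [3.141, -0.007, 3.034]
wrist_force: [-0.4, -1.0, 0.0]
opening: 0.0201
finger_force: 0.0
```

play_rows(rows=[[20, [0, 0, 0], [0, 0, 0]], [20, [0, 0, 0], [0, 0, 0]], [20, [0, 0, 0], [0, 0, 0]], [20, [0, 0, 0], [0, 0, 0]], [20, [0, 0, 0], [0, 0, 0]], [20, [0, 0, 0], [0, 0, 0]], [20, [0, 0, 0], [0, 0, 0]], [20, [0, 0, 0], [0, 0, 0]], [20, [0, 0, 0], [0, 0, 0]], [20, [0, 0, 0], [0, 0, 0]]])

```text
time_s: 22.6
tcp_pos: [0.5639, -0.0463, 0.3039]
ee_rot: [3.141, -0.007, 3.034]
wrist_force: [0.6, -0.6, 0.7]
opening: 0.0202
finger_force: 0.0
```

play_rows(rows=[[20, [0, 0, 0], [0, 0, 0]], [20, [0, 0, 0], [0, 0, 0]], [20, [0, 0, 0], [0, 0, 0]], [20, [0, 0, 0], [0, 0, 0]], [20, [0, 0, 0], [0, 0, 0]], [20, [0, 0, 0], [0, 0, 0]], [20, [0, 0, 0], [0, 0, 0]], [20, [0, 0, 0], [0, 0, 0]], [20, [0, 0, 0], [0, 0, 0]], [20, [0, 0, 0], [0, 0, 0]]])

```text
time_s: 23.6
tcp_pos: [0.5639, -0.0463, 0.3039]
ee_rot: [3.141, -0.007, 3.034]
wrist_force: [-0.1, -0.6, 0.6]
opening: 0.0199
finger_force: 0.0
```

play_rows(rows=[[20, [0, 0, 0], [0, 0, 0]], [20, [0, 0, 0], [0, 0, 0]], [20, [0, 0, 0], [0, 0, 0]], [20, [0, 0, 0], [0, 0, 0]], [20, [0, 0, 0], [0, 0, 0]], [20, [0, 0, 0], [0, 0, 0]], [20, [0, 0, 0], [0, 0, 0]], [20, [0, 0, 0], [0, 0, 0]], [20, [0, 0, 0], [0, 0, 0]], [20, [0, 0, 0], [0, 0, 0]]])

```text
time_s: 24.6
tcp_pos: [0.5639, -0.0463, 0.3039]
ee_rot: [3.141, -0.007, 3.034]
wrist_force: [0.3, 0.0, -0.2]
opening: 0.02
finger_force: 0.0
```

play_rows(rows=[[20, [0, 0, 0], [0, 0, 0]], [20, [0, 0, 0], [0, 0, 0]], [20, [0, 0, 0], [0, 0, 0]], [20, [0, 0, 0], [0, 0, 0]], [20, [0, 0, 0], [0, 0, 0]], [20, [0, 0, 0], [0, 0, 0]], [20, [0, 0, 0], [0, 0, 0]], [20, [0, 0, 0], [0, 0, 0]], [20, [0, 0, 0], [0, 0, 0]], [20, [0, 0, 0], [0, 0, 0]]])

```text
time_s: 25.6
tcp_pos: [0.5639, -0.0463, 0.3039]
ee_rot: [3.141, -0.007, 3.034]
wrist_force: [-0.3, 0.4, 0.8]
opening: 0.0195
finger_force: 0.0
```

play_rows(rows=[[20, [0, 0, 0], [0, 0, 0]], [20, [0, 0, 0], [0, 0, 0]], [20, [0, 0, 0], [0, 0, 0]], [20, [0, 0, 0], [0, 0, 0]], [20, [0, 0, 0], [0, 0, 0]], [20, [0, 0, 0], [0, 0, 0]], [20, [0, 0, 0], [0, 0, 0]], [20, [0, 0, 0], [0, 0, 0]], [20, [0, 0, 0], [0, 0, 0]], [20, [0, 0, 0], [0, 0, 0]]])

```text
time_s: 26.6
tcp_pos: [0.5639, -0.0463, 0.3039]
ee_rot: [3.141, -0.007, 3.034]
wrist_force: [1.1, 0.4, -0.3]
opening: 0.0199
finger_force: 0.0
```

Run:
```python
exec(open("look.py").read())
pr=None;print("swing:")
for i in range(12):
    p,d,c=shoot("scene","q.npz");g=cv2.cvtColor(p,cv2.COLOR_BGR2GRAY).astype(int)[130:220,250:330]
    if pr is not None: print(int((abs(g-pr)>18).sum()),end=" ")
    pr=g
```

```text
26.6 [ 0.56385767 -0.04631652  0.3039272 ] [ 1.12864817  0.42378979 -0.34026354]
scene 647
[[0.5451, 0.0563, 0.1191], [0.5842, 0.0945, 0.1513], [0.6068, 0.133, 0.1958]]
door 2363 85.26962
obj [ 0.477 -0.139  0.037]
obj [ 0.45  -0.308  0.052]
obj [ 0.642 -0.326  0.064]
wrist 3202
[[0.5386, 0.0543, 0.1171], [0.575, 0.0904, 0.1632], [0.5997, 0.1325, 0.1978]]
swing:
16 10 0 4 10 9 6 0 0 3 1
```

It's almost still. I'll wait a few more seconds.

play_rows(rows=[[20, [0, 0, 0], [0, 0, 0]], [20, [0, 0, 0], [0, 0, 0]], [20, [0, 0, 0], [0, 0, 0]], [20, [0, 0, 0], [0, 0, 0]], [20, [0, 0, 0], [0, 0, 0]], [20, [0, 0, 0], [0, 0, 0]], [20, [0, 0, 0], [0, 0, 0]], [20, [0, 0, 0], [0, 0, 0]], [20, [0, 0, 0], [0, 0, 0]], [20, [0, 0, 0], [0, 0, 0]]])

```text
time_s: 28.3
tcp_pos: [0.5639, -0.0463, 0.3039]
ee_rot: [3.141, -0.007, 3.034]
wrist_force: [-0.1, -0.1, -0.4]
opening: 0.0203
finger_force: 0.0
```

play_rows(rows=[[20, [0, 0, 0], [0, 0, 0]], [20, [0, 0, 0], [0, 0, 0]], [20, [0, 0, 0], [0, 0, 0]], [20, [0, 0, 0], [0, 0, 0]], [20, [0, 0, 0], [0, 0, 0]], [20, [0, 0, 0], [0, 0, 0]], [20, [0, 0, 0], [0, 0, 0]], [20, [0, 0, 0], [0, 0, 0]], [20, [0, 0, 0], [0, 0, 0]], [20, [0, 0, 0], [0, 0, 0]]])

```text
time_s: 29.3
tcp_pos: [0.5639, -0.0463, 0.3039]
ee_rot: [3.141, -0.007, 3.034]
wrist_force: [0.4, -0.0, 0.7]
opening: 0.0199
finger_force: 0.0
```

play_rows(rows=[[20, [0, 0, 0], [0, 0, 0]], [20, [0, 0, 0], [0, 0, 0]], [20, [0, 0, 0], [0, 0, 0]], [20, [0, 0, 0], [0, 0, 0]], [20, [0, 0, 0], [0, 0, 0]], [20, [0, 0, 0], [0, 0, 0]], [20, [0, 0, 0], [0, 0, 0]], [20, [0, 0, 0], [0, 0, 0]], [20, [0, 0, 0], [0, 0, 0]], [20, [0, 0, 0], [0, 0, 0]]])

```text
time_s: 30.3
tcp_pos: [0.5639, -0.0463, 0.3039]
ee_rot: [3.141, -0.007, 3.034]
wrist_force: [0.7, -0.4, 0.6]
opening: 0.0196
finger_force: 0.0
```

play_rows(rows=[[20, [0, 0, 0], [0, 0, 0]], [20, [0, 0, 0], [0, 0, 0]], [20, [0, 0, 0], [0, 0, 0]], [20, [0, 0, 0], [0, 0, 0]], [20, [0, 0, 0], [0, 0, 0]], [20, [0, 0, 0], [0, 0, 0]], [20, [0, 0, 0], [0, 0, 0]], [20, [0, 0, 0], [0, 0, 0]], [20, [0, 0, 0], [0, 0, 0]], [20, [0, 0, 0], [0, 0, 0]]])

```text
time_s: 31.3
tcp_pos: [0.5639, -0.0463, 0.3039]
ee_rot: [3.141, -0.007, 3.034]
wrist_force: [0.3, 0.3, 0.5]
opening: 0.0201
finger_force: 0.0
```

Run:
```python
exec(open("look.py").read())
pr=None;t=[]
for i in range(12):
    p,d,c=shoot("scene","q.npz");g=cv2.cvtColor(p,cv2.COLOR_BGR2GRAY).astype(int)[130:220,250:330]
    if pr is not None: t.append(int((abs(g-pr)>18).sum()))
    pr=g
print(t)
if max(t)<=8: print(robot.job_done())
```

```text
31.3 [ 0.56386414 -0.04631878  0.30391528] [0.27215795 0.33044525 0.54656195]
scene 639
[[0.5438, 0.0543, 0.1189], [0.5837, 0.0932, 0.1513], [0.6071, 0.1312, 0.1954]]
door 2353 85.313255
obj [ 0.477 -0.139  0.037]
obj [ 0.451 -0.308  0.052]
obj [ 0.643 -0.326  0.064]
wrist 3214
[[0.538, 0.0535, 0.1169], [0.575, 0.09, 0.1632], [0.5998, 0.1314, 0.1978]]
[0, 0, 0, 0, 0, 0, 0, 0, 0, 0, 0]
the job is handed in; nothing more can be done
None
```

I handed the job in at about 32 s of the 67 s allowed: the door stands open at about 90°, the white cup hangs still by its handle on the hook, and the sugar bowl, glass cup and coaster holder measured where they started.

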